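# Pack a meal box and hang up the cup

## Robot

A 6-joint arm with a two-finger parallel gripper is mounted at the origin on the work surface. World frame = base frame: x ahead of the robot, y to its left, z up, the work surface at z = 0. Lengths are in m, angles in rad, forces in N, time in s.
With the tool pointing down it reaches from about 0.35 to 0.775 m from the base axis. Payload 7.3 kg.
Tool frame: the origin (TCP) lies at the very end of the fingers, on their centre line; the grasp point (between the pads) lies 19 mm behind it; z points along the fingers, y is the line along which they close (so a half turn about z gives the same grasp; the last joint's range is limited). The gripper opens to 92 mm and grips with 3 to 60 N. Pads are 19 mm wide; open, the fingers measure 130 mm over their backs; the gripper's body (75 mm by 190 mm) begins 47 mm behind the grasp point.
Start: joints at [0.981, 0.342, 1.524, -0, 1.275, -0.146], TCP at [0.225, 0.474, 0.227] pointing down, gripper open.
Joint ranges: [-2.53, 2.53], [-0.77, 2.02], [0.04, 2.7], [-1, 4.14], [0.28, 2.66], [-3.11, 3.11]. Speed limits (rad/s): [2.57, 2.57, 3.14, 3.14, 3.14, 3.14].

## Interface

Orientations are given as [roll, pitch, yaw] about the fixed x, y, z axes, in that order (R = Rz(yaw) Ry(pitch) Rx(roll)).
In Python, from cell import telemetry, eyes, job gives the robot as it stands.
- The arm moves only by the tool apply_moves, never from a script. Its arguments are lists of equal length, an entry for each row: "delta_pos": the shift along the world's x, y, z each as a share of 0.4 m, from -1 to 1, a list of three; "dr": the turn, a rotation vector about the world's x, y, z each as a share of 0.5 rad, from -1 to 1, a list of three; "jaw": the opening, from 0 (shut) to 1 (fully open). A call has 1 to 8 rows; each row is the pose to reach, as a shift and turn from the pose commanded when the call began; what a row does not reach only later rows make up. A row lasts 1/12 s, in which the tool goes at most 41.7 mm and 7.16 degrees, less where a joint would pass 70% of its speed; a pose out of reach is approached as far as the arm can. A call with a number of a shift or a turn outside -1 to 1 is refused whole. A call with a gripper value outside its range is refused whole. The fingers move at their own pace and stop on an object; "force" is the grip in N (left out, the last holds). Time passes only in rows, so rows that repeat a pose let the fingers close. It gives the time, the measured TCP pose, the force, the opening and the grip force at its end, in the units of the state.
- telemetry.observe(): the state, without advancing time (a new reading comes with each control period).
- eyes.read_camera(name): name is "scene" or "top"; returns the picture (420x560x3 uint8, red, green, blue); there is no depth.
- eyes.camera_model(name): a dict with "vertical_fov" (degrees; the focal length in pixels is half the picture's height over the tangent of half this angle, whatever the lens; pixels are square), "cx", "cy" (the principal point, pixels), "k1" (the pictures are not rectified: a ray, as slopes to the right and down, at radius r is drawn at 1 + k1 r^2 times it, then the intrinsics apply), "rvec" (rotation vector, rad) and "tvec" (3), from world to camera coordinates, as OpenCV has them. Camera axes: x right, y down, z forward; pixel columns grow to the right and rows downward; lengths in m; the calibration is good to about 2 mm. A picture is of the moment at which its call begins. camera_model takes no time and is no camera call.
- job.hand_in(): hands the job in; it is judged then, once.
The state is a dict: "time": time; "qpos": joint angles; "qvel": joint speeds; "joint_efforts": joint torques, N m; "tool_pos": TCP position; "tool_rot": TCP orientation; "contact_force": force on the tool from outside, world axes, zero at the start; "torque": the same for the moment, N m; "opening": finger opening in m; "grip_force": force on a finger pad.
Only numpy, scipy, OpenCV 4.12 (cv2) and the standard library are available. Lean on these libraries where they do the work, as an engineer would, in place of code of your own. Each camera call takes 0.05 s, during which the arm holds its last target. There are 200 camera calls.

## Task

Pack the meal box on the scale: tip all the meatballs out of the steel cup into the box's small compartment, put all the bread rolls side by side on the floor of its large compartment, and then swing the hinged upper half over and press it fully shut, rim on rim. Hang the emptied cup by its handle on the hook of the stand. Leave the jar, the tape and the stamp where they are.

Things in the scene. Friction and masses are not known exactly. Their poses are not given: they have to be found in the camera images.
- mealbox: Lower half of a white hinged meal box on a grey bench scale, fixed. Origin on the table under its centre, z up. Scale 300 (x) x 165 (y) x 25 mm high. Box 262 x 138 mm outside, walls 4, floor top at z = 29, rim at z = 70 mm. A rim-high divider across it at x = +47 mm parts the small compartment (x +49 to +127) from the large (x -127 to +45 mm). Lid hinge along the side y = +69 mm.
- small_comp (a point): Centre of the floor of the small compartment (78 x 130 mm inside, 41 mm deep); axes as the mealbox.
- large_comp (a point): Centre of the floor of the large compartment (172 x 130 mm inside, 41 mm deep); axes as the mealbox.
- lid (a joint): Hinge of the box's upper half: 0 rad = shut, rim on rim; grows as it opens, to 2.3 (leaning well back); starts near 2. The hinge is stiff: the lid stays where it is left, and about 1.5 N at its free edge moves it. It has no latch.
- lid_hinge (a point): Middle of the hinge line (along the mealbox's x) at rim height, 70 mm above the table; turns with the lid. In its axes the upper half is a hollow shell 262 mm along x (centred), y from 0 to -138 mm, z from 0 (its rim) to +28 mm (its outside, the top when shut), with a thumb tab 50 mm long (x) and 4 mm thick reaching to y = -154 mm.
- lid_edge (a point): Middle of the free rim of the upper half, 138 mm from the hinge; turns with the lid.
- cup: Steel cup, conical: 50 mm across at the foot, 68 at the rim, 80 tall, wall 3, inner floor at 4 mm; 0.12-0.2 kg. Origin at the centre of its underside, z up. A loop handle of 8 mm round bar stands out at +x: top bar at z = 65 mm, outer bar 67 mm from the axis, lower bar at z = 16; opening in the loop x 33 to 62, z 21 to 60 mm. It holds the meatballs at the start.
- cup_handle (a point): Underside of the middle of the handle's top bar: 48 mm from the cup's axis, 61 mm above its foot; axes as the cup.
- cup_mouth (a point): Centre of the cup's mouth, 80 mm above its foot; axes as the cup.
- hook: Hook stand, fixed: round foot 100 mm wide, 12 thick; post 12 mm thick; on its top an 8 mm round peg, axis 200 mm above the table, pointing along the stand's -x (roughly to the robot), level to 60 mm out, then turned up: tip 68 mm out, highest point 217 mm. Nothing stands above the peg. Origin under the post on the table, z up.
- hook_seat (a point): Top of the peg in the middle of its level part, 35 mm out from the post, 204 mm above the table; axes as the hook stand.
- hook_tip (a point): Highest point of the upturned tip of the hook; axes as the hook stand.
- board: Wooden bread board, fixed, 240 (x) x 200 (y) x 6 mm, origin at the centre of its underside on the table. The rolls and a closed jar stand on it.
- jar: Small closed glass jar, 44 mm across, 48 mm tall, on the board among the rolls; it is not part of the job. Origin at the centre of its underside.
- tape: Roll of yellow tape lying flat, 84 mm across, 24 mm tall; not part of the job. Origin at the centre of its underside.
- stamp: Hand stamp with a red cap, 46 mm across, 52 mm tall; not part of the job. Origin at the centre of its underside.
- ball1: Meatball, a brown ball 21 mm across, 12 g, in the cup at the start; it rolls. Origin at its centre. Two or three of ball1..ball3 are present.
- ball2: Meatball, a brown ball 21 mm across, 12 g, in the cup at the start; it rolls. Origin at its centre. Two or three of ball1..ball3 are present.
- ball3: Meatball, a brown ball 21 mm across, 12 g, in the cup at the start; it rolls. Origin at its centre. Two or three of ball1..ball3 are present.
- bun1: Small round bread roll, 46 mm across with upright sides between 7 and 24 mm height, domed top at 38 mm, 45 g, standing on the board at the start. Origin on its axis at mid height, 19 mm above its underside. Two or three of bun1..bun3 are present.
- bun2: Small round bread roll, 46 mm across with upright sides between 7 and 24 mm height, domed top at 38 mm, 45 g, standing on the board at the start. Origin on its axis at mid height, 19 mm above its underside. Two or three of bun1..bun3 are present.
- bun3: Small round bread roll, 46 mm across with upright sides between 7 and 24 mm height, domed top at 38 mm, 45 g, standing on the board at the start. Origin on its axis at mid height, 19 mm above its underside. Two or three of bun1..bun3 are present.
There are look-alikes about, which are no part of the job. Leave any turquoise or yellow look-alike of the bun1 alone.

How it is judged:
On the way, in this order (a step that is already met when the one before it is completed fails the run):
1. the cup is tipped over the box, tilted more than 77 degrees, its mouth within 13 cm of the small compartment's centre seen from above (angle between cup's own z axis and vertical above 1.35 rad and horizontal distance between cup_mouth and small_comp below 0.13 m and height (world z) of cup_mouth above 0.07 m).
2. all meatballs lie in the small compartment and the cup is no longer tipped (tilt below 74 degrees, or hanging on the hook) (x of ball1 in the frame of small_comp between -0.04 and 0.04 m and y of ball1 in the frame of small_comp between -0.066 and 0.066 m and z of ball1 in the frame of small_comp between 0 and 0.045 m and x of ball2 in the frame of small_comp between -0.04 and 0.04 m and y of ball2 in the frame of small_comp between -0.066 and 0.066 m and z of ball2 in the frame of small_comp between 0 and 0.045 m and x of ball3 in the frame of small_comp between -0.04 and 0.04 m and y of ball3 in the frame of small_comp between -0.066 and 0.066 m and z of ball3 in the frame of small_comp between 0 and 0.045 m and (angle between cup's own z axis and vertical below 1.3 rad or contact force between cup and hook above 0.3 N)), for 0.2 s.
3. the lid is shut (below 0.04 rad) (value of joint lid below 0.04 rad), for 0.2 s.
At the end, for the whole second after the job is handed in: The lid is shut to within 0.04 rad (about 5 mm at its free edge); every meatball present is in the small compartment and every roll present is in the large one, down on its floor and not on another; the cup hangs still on the hook's peg by its handle, clear of the table (value of joint lid below 0.04 rad and x of ball1 in the frame of small_comp between -0.04 and 0.04 m and y of ball1 in the frame of small_comp between -0.066 and 0.066 m and z of ball1 in the frame of small_comp between 0 and 0.045 m and x of ball2 in the frame of small_comp between -0.04 and 0.04 m and y of ball2 in the frame of small_comp between -0.066 and 0.066 m and z of ball2 in the frame of small_comp between 0 and 0.045 m and x of ball3 in the frame of small_comp between -0.04 and 0.04 m and y of ball3 in the frame of small_comp between -0.066 and 0.066 m and z of ball3 in the frame of small_comp between 0 and 0.045 m and x of bun1 in the frame of large_comp between -0.075 and 0.075 m and y of bun1 in the frame of large_comp between -0.055 and 0.055 m and z of bun1 in the frame of large_comp between 0.008 and 0.03 m and x of bun2 in the frame of large_comp between -0.075 and 0.075 m and y of bun2 in the frame of large_comp between -0.055 and 0.055 m and z of bun2 in the frame of large_comp between 0.008 and 0.03 m and x of bun3 in the frame of large_comp between -0.075 and 0.075 m and y of bun3 in the frame of large_comp between -0.055 and 0.055 m and z of bun3 in the frame of large_comp between 0.008 and 0.03 m and contact force between cup and hook above 0.4 N and height (world z) of cup above 0.08 m and x of cup_handle in the frame of hook between -0.075 and 0 m and y of cup_handle in the frame of hook between -0.03 and 0.03 m and z of cup_handle in the frame of hook between 0.185 and 0.225 m and linear speed of cup below 0.05 m/s); the robot touches nothing.
It fails at once if the jar is moved more than 5 cm (distance of jar from where it was at the start of the episode above 0.05 m).
It fails at once if the tape is moved more than 5 cm (distance of tape from where it was at the start of the episode above 0.05 m).
It fails at once if the stamp is moved more than 5 cm (distance of stamp from where it was at the start of the episode above 0.05 m).
Of ball1, ball2, ball3 only 2 to 3 are there at a start; the rules pass over those that are not, and their reading is None.
Of bun1, bun2, bun3 only 2 to 3 are there at a start; the rules pass over those that are not, and their reading is None.
At some moment in a run one of bun1, bun2, bun3 may be knocked a few centimetres aside while the robot is not near it.
It also fails if it takes over 200 s, if anything falls off the work surface, if the arm or the gripper's body presses on something with over 40 N, if the wrist force passes 120 N, or if a joint passes its speed limit or range.

## Working session

There is one attempt and no reset: what is moved stays moved. The work goes in short steps, Python scripts to look and compute and a tool call to move; the robot and the scene stay as the last step left them, time stands still between calls to the robot, and variables do not carry over. Pictures are saved under pics/ and viewed, at most 14 in all, crops included, and the job is handed in when it is done.

Besides the shell and the picture viewer there is one more tool, called after "Emit:" as name(argument=value, ...) on one line, values as JSON. apply_moves: Moves the arm, as the interface text tells. Its arguments: {"type":"object","properties":{"delta_pos":{"type":"array"},"dr":{"type":"array"},"jaw":{"type":"array"},"force":{"type":"number"}},"required":["delta_pos","dr","jaw"]}

```bash
mkdir -p pics && ls && cat > h.py <<'E'
import numpy as np, cv2
from cell import telemetry, eyes, job
def cam(n):
    m=eyes.camera_model(n); f=210/np.tan(np.radians(m["vertical_fov"])/2)
    R=cv2.Rodrigues(np.array(m["rvec"],float))[0]; return m,f,R,np.array(m["tvec"],float)
def proj(n,P):
    m,f,R,t=cam(n); c=np.atleast_2d(P)@R.T+t; s=c[:,:2]/c[:,2:]; r2=(s**2).sum(1,keepdims=True)
    return s*(1+m["k1"]*r2)*f+[m["cx"],m["cy"]]
def ray(n,uv):
    m,f,R,t=cam(n); d=(np.array(uv,float)-[m["cx"],m["cy"]])/f; s=d.copy()
    for _ in range(30): s=d/(1+m["k1"]*(s@s))
    v=R.T@np.array([s[0],s[1],1]); return -R.T@t,v
def at(n,uv,z):
    o,v=ray(n,uv); return o+v*(z-o[2])/v[2]
def snap(n,name,crop=None,k=1):
    im=eyes.read_camera(n)[:,:,::-1]
    cv2.imwrite("pics/raw_"+name+".png",im)
    if crop: x0,y0,x1,y1=crop; im=im[y0:y1,x0:x1]
    if k!=1: im=cv2.resize(im,None,fx=k,fy=k,interpolation=cv2.INTER_CUBIC)
    cv2.imwrite("pics/"+name+".png",im); return im
E
python3 - <<'E'
from h import *
snap("top","t0",k=1.4); snap("scene","s0",k=1.4)
for n in("top","scene"):
    m,f,R,t=cam(n); print(n,f,m["k1"],-R.T@t,R[2])
print(telemetry.observe())
E
```

```text
pics
top 484.0241203652015 -0.009226376051100042 [ 0.2937948  -0.00725695  1.33678777] [ 0.18304588  0.00905073 -0.98306271]
scene 465.9278286274792 -0.013916216565626825 [0.9708227  0.63386806 0.86346203] [-0.40665634 -0.6129871  -0.67740493]
{'time': 0.1, 'qpos': array([ 9.81013862e-01,  3.42640779e-01,  1.52489773e+00, -1.38026005e-06,
        1.27542473e+00, -1.45987771e-01]), 'qvel': array([-2.88219824e-04, -1.15824488e-03, -2.14017656e-03, -1.95955683e-05,
       -7.15462015e-04, -1.33056356e-04]), 'joint_efforts': array([ 1.92071093e-03, -4.32002628e+01, -2.44696069e+01,  7.20050535e-02,
        5.25848055e-02, -6.03579701e-05]), 'tool_pos': array([0.22519105, 0.4738522 , 0.22612913]), 'tool_rot': array([-3.14023645e+00, -1.98072929e-04,  2.69779823e+00]), 'contact_force': array([0.34248832, 0.15759883, 0.894887  ]), 'torque': array([-0.04622856,  0.01892167,  0.00602619]), 'grip_force': 0.0, 'opening': 0.09199270305991478}
```

View pics/t0.png

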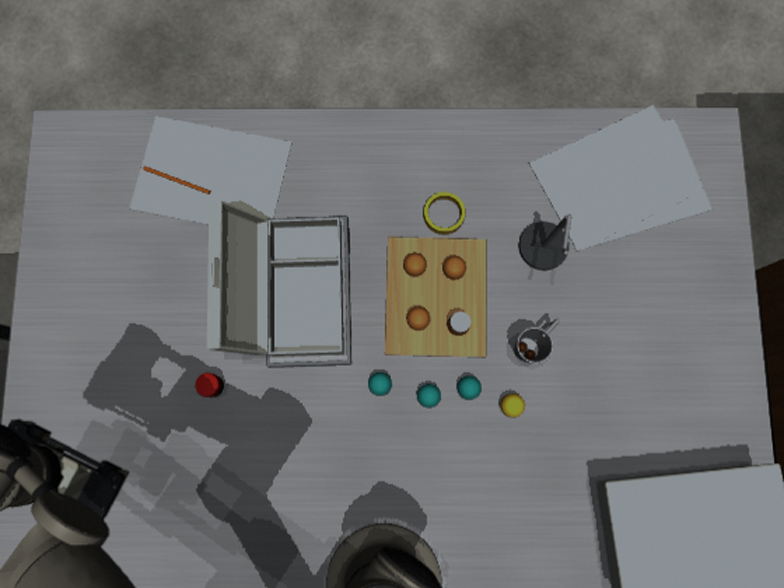

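View pics/s0.png

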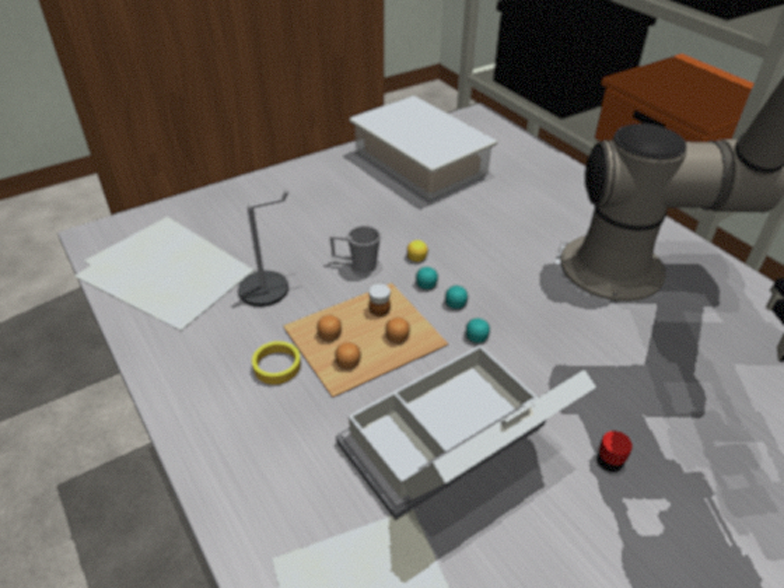

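Both images show 3 brown buns, the jar, box, hook stand and cup clearly (top: cup ~ (533,345)/1.4, box ~ (310,290)/1.4, hook ~ (543,245)/1.4). The box's small compartment points away from the robot, with the lid leaning to +y. I'll zoom in to measure.

```bash
python3 - <<'E'
from h import *
im=cv2.imread("pics/raw_t0.png")
cv2.imwrite("pics/c1.png",cv2.resize(im[135:270,140:260],None,fx=4.4,fy=4.4,interpolation=cv2.INTER_CUBIC))
cv2.imwrite("pics/c2.png",cv2.resize(im[140:300,270:430],None,fx=3.75,fy=3.75,interpolation=cv2.INTER_CUBIC))
E
```

```text
(no output)
```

View pics/c1.png

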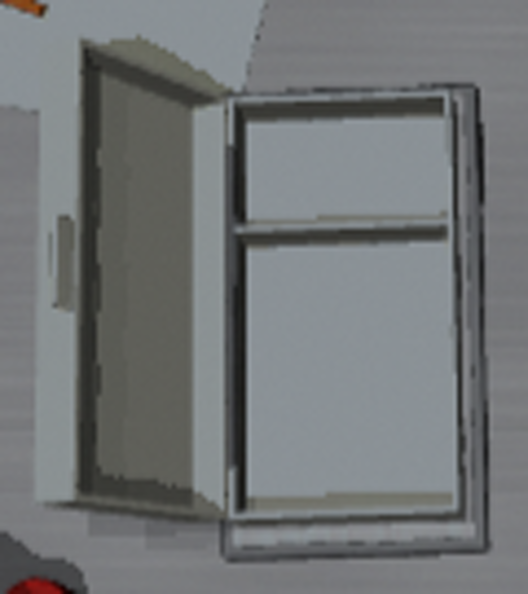

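View pics/c2.png

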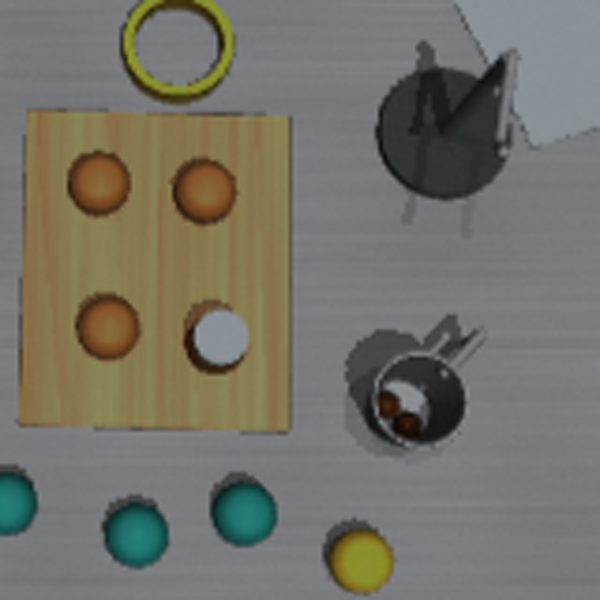

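```bash
python3 - <<'E'
from h import *
np.set_printoptions(precision=4,suppress=True)
c1=lambda u,v:(140+u/4.4-.4,135+v/4.4-.4)
c2=lambda u,v:(270+u/3.75-.4,140+v/3.75-.4)
A=lambda n,uv,z:print(n,at("top",uv,z))
for n,u,v,z in [("rim nr",463,515,.07),("rim fr",453,90,.07),("rim fl",230,95,.07),("rim nl",230,518,.07),("sc nl",225,558,.025),("sc nr",488,550,.025),("sc fr",477,87,.025),("tab near",62,308,.18),("tab far",66,216,.18),("div r",447,230,.07),("div l",235,230,.07)]: A(n,c1(u,v),z)
for n,u,v,z in [("foot",443,133,.012),("posttop",510,53,.2),("tip",503,152,.217),("cuprim",419,400,.08),("handle outer top",482,332,.065),("b1",98,183,.026),("b2",204,190,.026),("b3",107,326,.026),("jar top",221,337,.054),("bd nl",20,425,.006),("bd nr",288,432,.006),("bd fr",291,115,.006),("bd fl",28,109,.006),("tape",178,45,.02),("yel",361,560,.025),("teal",244,510,.025)]: A(n,c2(u,v),z)
# scene checks (1.4x pixel)
S=lambda n,u,v,z:print("S",n,at("scene",(u/1.4,v/1.4),z))
S("posttop",250,208,.2);S("tip",286,194,.217);S("cup rim c",364,236,.08);S("handle outer",334,239,.065);S("foot",264,288,.012)
S("tab",515,413,.18)
E
```

```text
rim nr [0.4221 0.0769 0.07  ]
rim fr [0.6856 0.0859 0.07  ]
rim fl [0.6827 0.2241 0.07  ]
rim nl [0.4204 0.216  0.07  ]
sc nl [0.4002 0.2263 0.025 ]
sc nr [0.4051 0.0643 0.025 ]
sc fr [0.7014 0.0738 0.025 ]
tab near [0.5263 0.2937 0.18  ]
tab far [0.5788 0.2939 0.18  ]
div r [0.5966 0.0885 0.07  ]
div l [0.5969 0.2184 0.07  ]
foot [ 0.6438 -0.32    0.012 ]
posttop [ 0.6477 -0.3215  0.2   ]
tip [ 0.5771 -0.309   0.217 ]
cuprim [ 0.4348 -0.279   0.08  ]
handle outer top [ 0.4846 -0.3287  0.065 ]
b1 [ 0.6024 -0.0598  0.026 ]
b2 [ 0.597  -0.1382  0.026 ]
b3 [ 0.4953 -0.0655  0.026 ]
jar top [ 0.4829 -0.1454  0.054 ]
bd nl [ 0.425  -0.0018  0.006 ]
bd nr [ 0.4196 -0.1982  0.006 ]
bd fr [ 0.6597 -0.2071  0.006 ]
bd fl [ 0.6648 -0.0081  0.006 ]
tape [ 0.7106 -0.1214  0.02  ]
yel [ 0.3265 -0.2449  0.025 ]
teal [ 0.3619 -0.1624  0.025 ]
S posttop [ 0.6491 -0.3179  0.2   ]
S tip [ 0.5849 -0.2999  0.217 ]
S cup rim c [ 0.4389 -0.2771  0.08  ]
S handle outer [ 0.4853 -0.3184  0.065 ]
S foot [ 0.6485 -0.3152  0.012 ]
S tab [0.54   0.2772 0.18  ]
```

```bash
cat >> h.py <<'E'
from scipy.spatial.transform import Rotation as Ro
np.set_printoptions(precision=4,suppress=True)
def Rtool(psi,al):  # tool z pointing azimuth psi, al below horizontal, closing line horizontal
    d=np.array([np.cos(psi)*np.cos(al),np.sin(psi)*np.cos(al),-np.sin(al)]); y=np.array([-np.sin(psi),np.cos(psi),0])
    return np.column_stack([np.cross(y,d),y,d])
def now():
    s=telemetry.observe(); return np.array(s["tool_pos"]),Ro.from_euler("xyz",s["tool_rot"]).as_matrix(),s
def plan(R,p,R0=None,p0=None):
    a,b,s=now(); R0=b if R0 is None else R0; p0=a if p0 is None else p0
    r=Ro.from_matrix(R@R0.T).as_rotvec(); n=max(1,int(np.ceil(abs(r).max()/.5-1e-6)),int(np.ceil(abs(np.array(p)-p0).max()/.4)))
    print("calls",n,"dpos",(np.array(p)-p0)/.4/n,"dr",r/.5/n)
E
python3 - <<'E'
from h import *
psi,al=-.76,np.radians(30); R=Rtool(psi,al); d=R[:,2]
g=np.array([.437,-.278,.048])-.005*np.array([np.cos(psi),np.sin(psi),0]); T=g+.019*d
print("T",T,"pre",T-.12*d,"d",d)
p,R0,s=now()
plan(R,T-.12*d,p0=np.array([.40,-.15,.36]))
E
```

```text
T [ 0.4453 -0.2859  0.0385] pre [ 0.37   -0.2143  0.0985] d [ 0.6277 -0.5966 -0.5   ]
calls 2 dpos [-0.0375 -0.0804 -0.3269] dr [-0.5943 -0.8673 -0.286 ]
```

Emit:
apply_moves(delta_pos=[[0.1,-0.1,0.2],[0.3,-0.4,0.335],[0.437,-0.56,0.335],[0.437,-0.56,0.335],[0.437,-0.56,0.335],[0.437,-0.56,0.335],[0.437,-0.56,0.335],[0.437,-0.56,0.335]], dr=[[0,0,0],[0,0,0],[0,0,0],[0,0,0],[0,0,0],[0,0,0],[0,0,0],[0,0,0]], jaw=[1,1,1,1,1,1,1,1])

```text
time: 0.77
tool_pos: [0.4017, 0.2476, 0.3618]
tool_rot: [3.141, 0.001, 2.696]
contact_force: [0.2, 0.8, 0.7]
opening: 0.0919
grip_force: 0.0
```

Emit:
apply_moves(delta_pos=[[0,-1,0],[0,-1,0],[0,-1,0],[0,-1,0],[0,-1,0],[0,-1,0],[0,-1,0],[0,-1,0]], dr=[[0,0,0],[0,0,0],[0,0,0],[0,0,0],[0,0,0],[0,0,0],[0,0,0],[0,0,0]], jaw=[1,1,1,1,1,1,1,1])

```text
time: 1.43
tool_pos: [0.3995, -0.085, 0.3607]
tool_rot: [3.141, -0.0, 2.698]
contact_force: [1.5, 0.2, -0.1]
opening: 0.0918
grip_force: 0.0
```

Emit:
apply_moves(delta_pos=[[-0.01,-0.04,0],[-0.02,-0.08,0],[-0.03,-0.12,0],[-0.04,-0.16,0],[-0.04,-0.16,0],[-0.04,-0.16,0],[-0.04,-0.16,0],[-0.04,-0.16,0]], dr=[[-0.1,-0.145,-0.05],[-0.2,-0.29,-0.095],[-0.3,-0.435,-0.145],[-0.4,-0.58,-0.19],[-0.5,-0.725,-0.24],[-0.594,-0.867,-0.286],[-0.594,-0.867,-0.286],[-0.594,-0.867,-0.286]], jaw=[1,1,1,1,1,1,1,1])

```text
time: 2.1
tool_pos: [0.3836, -0.1465, 0.3606]
tool_rot: [-3.093, 0.521, 2.566]
contact_force: [-0.3, -0.2, 0.5]
opening: 0.0916
grip_force: 0.0
```

Emit:
apply_moves(delta_pos=[[-0.01,-0.04,0],[-0.02,-0.08,0],[-0.03,-0.12,0],[-0.035,-0.16,0],[-0.035,-0.16,0],[-0.035,-0.16,0],[-0.035,-0.16,0],[-0.035,-0.16,0]], dr=[[-0.1,-0.145,-0.05],[-0.2,-0.29,-0.095],[-0.3,-0.435,-0.145],[-0.4,-0.58,-0.19],[-0.5,-0.725,-0.24],[-0.594,-0.867,-0.286],[-0.594,-0.867,-0.286],[-0.594,-0.867,-0.286]], jaw=[1,1,1,1,1,1,1,1])

```text
time: 2.77
tool_pos: [0.3718, -0.2071, 0.3649]
tool_rot: [-3.132, 1.041, 2.382]
contact_force: [-1.5, -0.3, -0.1]
opening: 0.0919
grip_force: 0.0
```

```bash
python3 - <<'E'
from h import *
psi,al=-.76,np.radians(30); R=Rtool(psi,al); d=R[:,2]; T=np.array([.4453,-.2859,.0385])
p,R0,s=now(); print(p,R0[:,2],R0[:,1],s["qpos"]); plan(R,T-.12*d)
E
```

```text
[ 0.3718 -0.2071  0.3649] [ 0.6189 -0.6012 -0.5055] [ 0.6947  0.7193 -0.0048] [-0.5406 -0.3745  2.2791 -0.7716  0.2863 -0.7075]
calls 1 dpos [-0.0047 -0.0179 -0.666 ] dr [-0.0019 -0.0159  0.0161]
```

Emit:
apply_moves(delta_pos=[[0,0,-0.08],[0,0,-0.16],[0,0,-0.24],[0,0,-0.32],[0,0,-0.4],[0,0,-0.4],[0,0,-0.4],[0,0,-0.4]], dr=[[0,0,0],[0,0,0],[0,0,0],[0,0,0],[0,0,0],[0,0,0],[0,0,0],[0,0,0]], jaw=[1,1,1,1,1,1,1,1])

```text
time: 3.43
tool_pos: [0.3376, -0.1781, 0.3133]
tool_rot: [-3.13, 0.997, 2.382]
contact_force: [0.4, -0.1, 0.0]
opening: 0.0919
grip_force: 0.0
```

```bash
python3 - <<'E'
from h import *
p,R0,s=now(); print(p,R0[:,2],R0[:,1],s["qpos"])
E
```

```text
[ 0.3376 -0.1781  0.3133] [ 0.6011 -0.5865 -0.5428] [ 0.6954  0.7186 -0.0063] [-0.4901 -0.4049  2.4111 -0.9957  0.2833 -0.4447]
```

```bash
cat > kin.py <<'E'
from h import *
D=[([0.98101,.34264,1.52490,0,1.27542,-.14599],[.22519,.47385,.22613],None),
([-0.5406,-0.3745,2.2791,-0.7716,0.2863,-0.7075],[0.3718,-0.2071,0.3649],[0.6189,-0.6012,-0.5055]),
([-0.4901,-0.4049,2.4111,-0.9957,0.2833,-0.4447],[0.3376,-0.1781,0.3133],[0.6011,-0.5865,-0.5428])]
rz=lambda a:Ro.from_euler("z",a).as_matrix(); ry=lambda a:Ro.from_euler("y",a).as_matrix()
E
python3 - <<'E'
from kin import *
import itertools
for q,p,d in D[1:]:
    for s4,s5 in itertools.product((1,-1),(1,-1)):
        R=rz(q[0])@ry(q[1]+q[2])@rz(s4*q[3])@ry(s5*q[4]); print(s4,s5,R[:,2],d)
# wrist-relative info
A=[];b=[]
for q,p,d in D:
    R1=rz(q[0]);A2=ry(q[1]);A3=ry(q[1]+q[2]);R4=A3@rz(q[3]);R5=R4@ry(q[4])
    M=np.column_stack([[1,0,0],[0,1,0],[0,0,1],A2[:,2],A3[:,0],A3[:,2],R5[:,2]])
    A.append(R1@M);b.append(p)
A=np.vstack(A);b=np.hstack(b); x,res,rk,sv=np.linalg.lstsq(A,b,rcond=None); print(x,A@x-b,sv)
E
```

```text
1 1 [ 0.6189 -0.6012 -0.5056] [0.6189, -0.6012, -0.5055]
1 -1 [ 0.9353 -0.3317 -0.123 ] [0.6189, -0.6012, -0.5055]
-1 1 [ 0.8216 -0.2635 -0.5056] [0.6189, -0.6012, -0.5055]
-1 -1 [ 0.7326 -0.6694 -0.123 ] [0.6189, -0.6012, -0.5055]
1 1 [ 0.6011 -0.5865 -0.5428] [0.6011, -0.5865, -0.5428]
1 -1 [ 0.9351 -0.233  -0.2671] [0.6011, -0.5865, -0.5428]
-1 1 [ 0.8219 -0.1726 -0.5428] [0.6011, -0.5865, -0.5428]
-1 -1 [ 0.7142 -0.6469 -0.2671] [0.6011, -0.5865, -0.5428]
[0.0006 0.0764 0.2219 0.5063 0.0459 0.3788 0.318 ] [ 0. -0. -0. -0. -0.  0.  0.  0. -0.] [3.3153 2.5164 1.7452 0.7471 0.26   0.0572 0.0449]
```

```bash
cat >> kin.py <<'E'
from scipy.optimize import least_squares
a1,o,h,L2,a3,L3,L6=0.0006,.0764,.2219,.5063,.0459,.3788,.318
LO=np.array([-2.53,-.77,.04,-1,.28,-3.11]);HI=np.array([2.53,2.02,2.7,4.14,2.66,3.11])
def fk(q):
    R1=rz(q[0]);A3=ry(q[1]+q[2]);R5=A3@rz(q[3])@ry(q[4])
    p=R1@(np.array([a1,o,h])+ry(q[1])@[0,0,L2]+A3@[a3,0,L3]+R5@[0,0,L6])
    return p,R1@R5@rz(q[5]+np.pi/2)
def ik(R,p):
    "all in-range solutions"
    d=R[:,2]; w=np.array(p)-L6*d; r=np.hypot(w[0],w[1]); out=[]
    if r<o: return out
    j1=np.arctan2(w[1],w[0])-np.arcsin(o/r); v=rz(-j1)@w; X,Z=v[0]-a1,v[2]-h
    l3=np.hypot(a3,L3); e=np.arctan2(a3,L3); c=(X*X+Z*Z-L2**2-l3**2)/(2*L2*l3)
    if abs(c)>1: return out
    for g in (np.arccos(c),-np.arccos(c)):
        j3=g-e; j2=np.arctan2(X,Z)-np.arctan2(l3*np.sin(g),L2+l3*np.cos(g))
        M=ry(-(j2+j3))@rz(-j1)@R@rz(-np.pi/2)
        j5=np.arccos(np.clip(M[2,2],-1,1)); j4=np.arctan2(M[1,2],M[0,2]); j6=np.arctan2(M[2,1],-M[2,0])
        for k4 in(0,2*np.pi):
            q=np.array([j1,j2,j3,j4+k4,j5,j6])
            if (q>=LO).all() and (q<=HI).all(): out.append(q)
    return out
E
python3 - <<'E'
from kin import *
p,R0,s=now(); print(ik(R0,p),s["qpos"])
print("GRASP")
for psi in (-.76,-.6,-.45,-.3,-.15,0):
  for al in (15,25,35):
    R=Rtool(psi,np.radians(al)); d=R[:,2]
    g=np.array([.437,-.278,.048])-.005*np.array([np.cos(psi),np.sin(psi),0]); T=g+.019*d
    print(psi,al,*[ik(R,t) for t in (T,T-.1*d,T+[0,0,.2])])
E
```

```text
[array([-0.4902, -0.405 ,  2.4112, -0.9955,  0.2832, -0.4449])] [-0.4901 -0.4049  2.4111 -0.9957  0.2833 -0.4447]
GRASP
-0.76 15 [array([-0.6544,  1.1696,  2.5416,  3.2485,  1.8755,  1.6304])] [] [array([-0.6544,  0.3239,  2.5338,  3.2608,  1.0269,  1.5363])]
-0.76 25 [array([-0.6622,  0.9546,  2.5366,  3.2305,  1.4826,  1.6044])] [] [array([-0.6622,  0.1626,  2.4305,  3.3013,  0.59  ,  1.4792])]
-0.76 35 [array([-0.6718,  0.7488,  2.4812,  3.225 ,  1.048 ,  1.5798])] [array([-0.633 ,  0.5676,  2.6785,  3.2606,  1.0637,  1.5859])] []
-0.6 15 [array([-0.8701,  1.2067,  2.5734,  2.8632,  1.9251,  1.4004])] [] [array([-0.8701,  0.3155,  2.5651,  2.8414,  1.0584,  1.6499])]
-0.6 25 [array([-0.8493,  0.9774,  2.5661,  2.9158,  1.5254,  1.474 ])] [] [array([-0.8493,  0.1462,  2.4549,  2.7461,  0.6193,  1.7913])]
-0.6 35 [array([-0.8242,  0.7566,  2.5052,  2.9333,  1.0773,  1.5405])] [] []
-0.45 15 [array([-1.0572,  1.193 ,  2.5622,  2.5369,  1.8185,  1.225 ])] [] [array([-1.0572,  0.3184,  2.5541,  2.4717,  1.0923,  1.7425])]
-0.45 25 [array([-1.0134,  0.969 ,  2.5558,  2.6332,  1.4651,  1
[... 1187 characters left out ...]
0.5326,  2.5316,  1.8054,  0.9399,  1.6628])] [array([-1.1547,  0.131 ,  2.2426,  1.4522,  0.7702,  2.5719])]
0 15 [array([-1.342 ,  1.0269,  2.3435,  1.8523,  1.367 ,  1.3433])] [array([-1.6792,  0.9856,  2.4432,  1.5428,  1.2893,  1.2732])] [array([-1.342 ,  0.3884,  2.3377,  1.6725,  1.2395,  1.9995])]
0 25 [array([-1.2859,  0.87  ,  2.3503,  1.8896,  1.1579,  1.4884])] [array([-1.5925,  0.7518,  2.4536,  1.5789,  1.134 ,  1.5003])] [array([-1.2859,  0.2627,  2.2672,  1.5315,  1.0561,  2.2564])]
0 35 [array([-1.2085,  0.7248,  2.3225,  1.8685,  0.9293,  1.681 ])] [array([-1.4691,  0.5353,  2.4113,  1.5345,  0.9535,  1.8094])] [array([-1.2085,  0.1798,  2.1773,  1.3158,  0.9134,  2.558 ])]
```

```bash
cat >> kin.py <<'E'
def path(R0,p0,R1,p1,n=24,verbose=True):
    "continuity of IK along straight interpolation"
    r=Ro.from_matrix(R1@R0.T).as_rotvec(); qs=[];ok=True
    for t in np.linspace(0,1,n+1):
        S=ik(Ro.from_rotvec(r*t).as_matrix()@R0,np.array(p0)+t*(np.array(p1)-p0))
        if not S: 
            if verbose: print("no ik at",t)
            return False
        q=S[0] if not qs else min(S,key=lambda a:abs(a-qs[-1]).max())
        if qs and abs(q-qs[-1]).max()>.5:
            if verbose: print("jump at",t,qs[-1],q)
            return False
        qs.append(q)
    if verbose: print("ok",qs[0],qs[-1],"min margin",np.minimum(np.array(qs)-LO,HI-np.array(qs)).min(0))
    return True
E
cat > pour.py <<'E'
from kin import *
psi,al=-.15,np.radians(30); RG=Rtool(psi,al); dG=RG[:,2]; C=np.array([.437,-.278,0])
TG=C+[0,0,.048]-.005*np.array([np.cos(psi),np.sin(psi),0])+.019*dG
mG=RG.T@(C+[0,0,.08]-TG)   # mouth in tool
zG=RG.T@[0,0,1]            # cup axis in tool
E
python3 - <<'E'
from pour import *
print(TG,TG-.12*dG,dG)
q=[-.4902,-.405,2.4112,-.9955,.2832,-.4449]; pc,Rc=fk(q)
Rd=Rtool(0,np.pi/2-1e-3)
print("cur->down");path(Rc,pc,Rd,[.4,-.1,.36])
print("down->pre");path(Rd,[.4,-.1,.36],RG,TG-.12*dG+[0,0,.15]);path(RG,TG-.12*dG+[0,0,.15],RG,TG-.12*dG);path(RG,TG-.12*dG,RG,TG);path(RG,TG,RG,TG+[0,0,.2])
sc=np.array([.6407,.1535])
res=[]
for pp in np.arange(-.6,1.3,.15):
  for aa in np.radians([0,10,20,30]):
    for ph in np.radians(np.r_[80:150:5,-150:-75:5]):
      R=Rtool(pp,aa)@rz(ph); z=R@zG; tilt=np.degrees(np.arccos(z[2]))
      if not 101<tilt<108: continue
      m=R@mG; hz=z[:2]/np.hypot(*z[:2])
      B=np.array([[x,y,zz] for x in(-.0375,.0375) for y in(-.095,.095) for zz in(-.066,-.25)])@R.T
      p=np.r_[sc-.02*hz,0]-m; p[2]=max(.135-m[2],.085-B[:,2].min())
      S=ik(R,p)
      for q in S:
        mar=np.minimum(q-LO,HI-q).min()
        if mar>.1: res.append(((p+m)[2],pp,np.degrees(aa),np.degrees(ph),tilt,hz,p,(B[:,1]+p[1]).max(),mar,q))
res.sort(key=lambda a:a[0])
for r in res:
    R=Rtool(r[1],np.radians(r[2]))@rz(np.radians(r[3]))
    if path(RG,TG+[0,0,.2],R,r[6]+[0,0,.05],verbose=False): print(*[np.round(x,3) for x in r])
E
```

```text
[ 0.4483 -0.2797  0.0385] [ 0.3456 -0.2642  0.0985] [ 0.8563 -0.1294 -0.5   ]
cur->down
ok [-0.4902 -0.405   2.4112 -0.9955  0.2832 -0.4449] [-0.4317  0.0512  1.5292  0.0004  1.5603 -2.0025] min margin [1.9677 0.3549 0.2888 0.0045 0.0032 1.1075]
down->pre
no ik at 0.7083333333333333
ok [-1.5849  0.0283  2.4191  1.3092  1.0935  2.3654] [-1.5849  0.6289  2.5939  1.7523  1.06    1.4786] min margin [0.9451 0.7983 0.1061 2.3092 0.7515 0.7446]
ok [-1.5849  0.6289  2.5939  1.7523  1.06    1.4786] [-1.1958  0.812   2.4244  2.14    1.0966  1.4786] min margin [0.9451 1.208  0.1061 2.     0.78   1.6314]
ok [-1.1958  0.812   2.4244  2.14    1.0966  1.4786] [-1.1958  0.1664  2.2967  1.603   0.8477  2.3809] min margin [1.3342 0.9364 0.2729 2.     0.5677 0.7291]
0.135 -0.15 30.0 -135.0 106.28 [-0.666  0.746] [0.688 0.112 0.138] 0.234 0.27 [ 0.18   0.582  2.015  3.707  0.55  -1.112]
0.135 -0.15 30.0 -130.0 103.42 [-0.621  0.784] [0.686 0.11  0.136] 0.227 0.277 [ 0.175  0.583  2.023  3.692  0.557 -1.012]
0.135 0.0 30.0 -135.0 106.28 [-0.77   0.638] [0.693 0.119 0.138] 0.213 0.241 [ 0.102  0.574  2.03
[... 9683 characters left out ...]
53 [-0.835  0.55 ] [0.698 0.13  0.186] 0.156 0.587 [-0.208  0.822  2.113  2.473  1.408 -0.134]
0.179 0.6 0.0 -105.0 102.953 [-0.908  0.419] [0.701 0.138 0.186] 0.151 0.665 [-0.268  0.83   2.035  2.254  1.394 -0.049]
0.179 0.75 0.0 -105.0 102.953 [-0.96   0.278] [0.702 0.147 0.186] 0.147 0.76 [-0.308  0.846  1.94   2.056  1.399  0.051]
0.179 0.9 0.0 -105.0 102.953 [-0.991  0.132] [0.702 0.157 0.186] 0.143 0.868 [-0.33   0.869  1.832  1.881  1.428  0.157]
0.179 1.05 0.0 -105.0 102.953 [-1.    -0.018] [0.701 0.166 0.186] 0.139 0.987 [-0.338  0.9    1.713  1.729  1.479  0.26 ]
0.179 1.2 0.0 -105.0 102.953 [-0.986 -0.167] [0.699 0.175 0.186] 0.135 1.083 [-0.334  0.937  1.585  1.601  1.549  0.357]
```

```bash
python3 - <<'E'
from pour import *
q=[-.4902,-.405,2.4112,-.9955,.2832,-.4449]; pc,Rc=fk(q); H=TG+[0,0,.2]
path(Rc,pc,RG,H)
for az in (0,-.15,.3):
  for al in (90,75,60):
    for P in ([.45,-.15,.36],[.45,-.28,.36]):
      Rd=Rtool(az,np.radians(al)-1e-3); print(az,al,P); 
      if path(Rc,pc,Rd,P,verbose=0) and path(Rd,P,RG,H): plan(Rd,P);plan(RG,H,Rd,P)
E
```

```text
no ik at 0.041666666666666664
0 90 [0.45, -0.15, 0.36]
no ik at 0.75
0 90 [0.45, -0.28, 0.36]
0 75 [0.45, -0.15, 0.36]
jump at 0.7083333333333333 [-1.0024 -0.0201  2.0989  0.9407  0.7474 -3.0938] [-1.029  -0.0067  2.127   1.027   0.7396  3.0891]
0 75 [0.45, -0.28, 0.36]
0 60 [0.45, -0.15, 0.36]
0 60 [0.45, -0.28, 0.36]
-0.15 90 [0.45, -0.15, 0.36]
jump at 0.7916666666666666 [-1.0046  0.0003  2.1118  0.9688  0.704  -3.0901] [-1.0387  0.0164  2.1467  1.0868  0.7032  3.0513]
-0.15 90 [0.45, -0.28, 0.36]
no ik at 0.75
-0.15 75 [0.45, -0.15, 0.36]
no ik at 0.7083333333333333
-0.15 75 [0.45, -0.28, 0.36]
-0.15 60 [0.45, -0.15, 0.36]
-0.15 60 [0.45, -0.28, 0.36]
0.3 90 [0.45, -0.15, 0.36]
no ik at 0.7083333333333333
0.3 90 [0.45, -0.28, 0.36]
0.3 75 [0.45, -0.15, 0.36]
0.3 75 [0.45, -0.28, 0.36]
0.3 60 [0.45, -0.15, 0.36]
0.3 60 [0.45, -0.28, 0.36]
```

```bash
cat >> pour.py <<'E'
RG=RG@rz(np.pi); mG=RG.T@(C+[0,0,.08]-TG); zG=RG.T@[0,0,1]; SC=np.array([.6407,.1535])
E
python3 - <<'E'
from pour import *
q=[-.4902,-.405,2.4112,-.9955,.2832,-.4449]; pc,Rc=fk(q); H=TG+[0,0,.2]
for az in (0,-.3,.3):
    P=[.45,-.15,.36]; Rd=Rtool(az,np.pi/2-1e-3)@rz(np.pi); Rm=Rtool(-.76,np.pi/2-1e-3); print(az)
    if path(Rc,pc,Rm,P) and path(Rd,P,RG,H): pass
res=[]
for pp in np.arange(.9,2.4,.15):
  for aa in np.radians([0,10,20,30]):
    for ph in np.radians(np.r_[80:150:5,-150:-75:5]):
      R=Rtool(pp,aa)@rz(np.pi+ph); z=R@zG; tilt=np.degrees(np.arccos(z[2]))
      if not 101<tilt<108: continue
      m=R@mG; hz=z[:2]/np.hypot(*z[:2])
      B=np.array([[x,y,zz] for x in(-.0375,.0375) for y in(-.095,.095) for zz in(-.066,-.25)])@R.T
      p=np.r_[SC-.02*hz,0]-m; p[2]=max(.135-m[2],.085-B[:,2].min())
      for q in ik(R,p):
        mar=np.minimum(q-LO,HI-q).min()
        if mar>.1 and path(RG,H,R,p+[0,0,.05],verbose=False): res.append(((p+m)[2],pp,np.degrees(aa),np.degrees(ph),tilt,hz,p,(B[:,1]+p[1]).max(),mar,q))
for r in sorted(res,key=lambda a:-abs(a[5][1]))[:12]: print(*[np.round(x,2) for x in r])
E
```

```text
0
ok [-0.4902 -0.405   2.4112 -0.9955  0.2832 -0.4449] [-0.4833  0.1748  1.387  -0.0003  1.5788 -1.2941] min margin [2.0398 0.365  0.2888 0.0045 0.0032 1.8159]
ok [-0.4838  0.1748  1.387   0.0005  1.5789  1.087 ] [-1.1958  0.1664  2.2967  1.603   0.8477 -0.7607] min margin [1.3342 0.7509 0.4033 1.0005 0.4428 2.023 ]
-0.3
ok [-0.4902 -0.405   2.4112 -0.9955  0.2832 -0.4449] [-0.4833  0.1748  1.387  -0.0003  1.5788 -1.2941] min margin [2.0398 0.365  0.2888 0.0045 0.0032 1.8159]
ok [-0.4836  0.1748  1.387   0.0002  1.5788  1.3872] [-1.1958  0.1664  2.2967  1.603   0.8477 -0.7607] min margin [1.3342 0.7389 0.4033 1.0002 0.4015 1.7228]
0.3
ok [-0.4902 -0.405   2.4112 -0.9955  0.2832 -0.4449] [-0.4833  0.1748  1.387  -0.0003  1.5788 -1.2941] min margin [2.0398 0.365  0.2888 0.0045 0.0032 1.8159]
ok [-0.484   0.1749  1.3869  0.0007  1.5791  0.7868] [-1.1958  0.1664  2.2967  1.603   0.8477 -0.7607] min margin [1.3342 0.7642 0.4033 1.0007 0.4815 2.3232]
0.14 0.9 30.0 135.0 106.28 [ 0.02 -1.  ] [0.65 0.22 0.14] 0.21 0.58 [-0.16  0.62  1.92  1.66  0.86  1.49]
0.14 0.9 30.0 130.0 103.42 [ 0.08 -
[... 425 characters left out ...]
7] [0.63 0.22 0.14] 0.19 0.69 [-0.2   0.64  1.86  1.48  0.97  1.45]
0.17 0.9 10.0 115.0 105.88 [ 0.28 -0.96] [0.63 0.22 0.17] 0.2 0.66 [-0.24  0.73  2.04  1.91  1.26  0.79]
0.17 0.9 10.0 110.0 101.82 [ 0.31 -0.95] [0.63 0.22 0.17] 0.2 0.66 [-0.24  0.73  2.04  1.91  1.26  0.7 ]
0.15 1.05 20.0 125.0 107.2 [ 0.31 -0.95] [0.63 0.21 0.16] 0.19 0.79 [-0.25  0.69  1.91  1.61  1.13  1.19]
0.14 1.2 30.0 135.0 106.28 [ 0.32 -0.95] [0.63 0.21 0.14] 0.19 0.81 [-0.22  0.67  1.77  1.32  1.09  1.58]
0.18 2.25 0.0 -110.0 107.23 [-0.33 -0.94] [0.65 0.21 0.19] 0.21 0.32 [-0.13  1.35  0.49  1.3   2.34 -2.3 ]
0.18 0.9 0.0 110.0 107.23 [ 0.34 -0.94] [0.63 0.21 0.19] 0.2 0.65 [-0.26  0.83  2.05  1.97  1.47  0.59]
```

```bash
python3 - <<'E'
from pour import *
p0,R0,_=now(); H=TG+[0,0,.2]; P=[.45,-.15,.36]
Rm=Rtool(-.76,np.pi/2-1e-3)
plan(Rm,P,R0,p0)
print("spin z -2.0816: 5 calls dr z -0.8326"); Rd=rz(-2.0816)@Rm
path(Rm,P,Rd,P); path(Rd,P,RG,H); plan(RG,H,Rd,P)
E
```

```text
calls 2 dpos [0.1405 0.0351 0.0584] dr [0.6936 0.7149 0.0052]
spin z -2.0816: 5 calls dr z -0.8326
ok [-0.4833  0.1748  1.387  -0.0003  1.5788 -1.2941] [-0.483   0.1759  1.3856 -0.0007  1.5808  0.7878] min margin [2.0467 0.9448 1.313  0.999  1.0792 1.8159]
ok [-0.483   0.1759  1.3856 -0.0007  1.5808  0.7878] [-1.1958  0.1664  2.2967  1.603   0.8477 -0.7607] min margin [1.3342 0.7644 0.4033 0.9993 0.4813 2.3222]
calls 3 dpos [-0.0014 -0.1081 -0.1012] dr [ 0.0528 -0.7023 -0.2718]
```

Emit:
apply_moves(delta_pos=[[0.14,0.035,0.058],[0.14,0.035,0.058],[0.14,0.035,0.058],[0.14,0.035,0.058],[0.14,0.035,0.058],[0.14,0.035,0.058],[0.14,0.035,0.058],[0.14,0.035,0.058]], dr=[[0.15,0.15,0],[0.3,0.3,0],[0.45,0.46,0],[0.6,0.62,0],[0.694,0.715,0.005],[0.694,0.715,0.005],[0.694,0.715,0.005],[0.694,0.715,0.005]], jaw=[1,1,1,1,1,1,1,1])

```text
time: 4.1
tool_pos: [0.3932, -0.1642, 0.335]
tool_rot: [-3.136, 0.499, 2.379]
contact_force: [-0.5, -0.1, -0.2]
opening: 0.0922
grip_force: 0.0
```

Emit:
apply_moves(delta_pos=[[0.14,0.035,0.058],[0.14,0.035,0.058],[0.14,0.035,0.058],[0.14,0.035,0.058],[0.14,0.035,0.058],[0.14,0.035,0.058],[0.14,0.035,0.058],[0.14,0.035,0.058]], dr=[[0.15,0.15,0],[0.3,0.3,0],[0.45,0.46,0],[0.6,0.62,0],[0.694,0.715,0.005],[0.694,0.715,0.005],[0.694,0.715,0.005],[0.694,0.715,0.005]], jaw=[1,1,1,1,1,1,1,1])

```text
time: 4.77
tool_pos: [0.4492, -0.1495, 0.3588]
tool_rot: [-3.141, 0.001, 2.381]
contact_force: [-0.5, 0.1, -0.5]
opening: 0.0917
grip_force: 0.0
```

```bash
python3 - <<'E'
from pour import *
p,R0,s=now(); print(p,R0[:,2],s["qpos"])
P=[.45,-.15,.36];Rm=Rtool(-.76,np.pi/2-1e-3); plan(Rm,P); plan(rz(-2.0816)@Rm,P)
E
```

```text
[ 0.4492 -0.1495  0.3588] [ 0.0006 -0.0012 -1.    ] [-0.4828  0.1728  1.3933 -0.0008  1.5744 -1.2927]
calls 1 dpos [ 0.0021 -0.0014  0.0031] dr [ 0.0011 -0.0003  0.0017]
calls 5 dpos [ 0.0004 -0.0003  0.0006] dr [ 0.0001 -0.0003 -0.8323]
```

Commands track well. Now I'll spin the wrist five times, then tilt in three calls above the cup.

Emit:
apply_moves(delta_pos=[[0,0,0],[0,0,0],[0,0,0],[0,0,0],[0,0,0]], dr=[[0,0,-0.25],[0,0,-0.5],[0,0,-0.75],[0,0,-0.832],[0,0,-0.832]], jaw=[1,1,1,1,1])

```text
time: 5.18
tool_pos: [0.4492, -0.1492, 0.3596]
tool_rot: [3.14, 0.002, 1.964]
contact_force: [1.1, -0.4, -0.3]
opening: 0.092
grip_force: 0.0
```

Emit:
apply_moves(delta_pos=[[0,0,0],[0,0,0],[0,0,0],[0,0,0],[0,0,0]], dr=[[0,0,-0.25],[0,0,-0.5],[0,0,-0.75],[0,0,-0.832],[0,0,-0.832]], jaw=[1,1,1,1,1])

```text
time: 5.6
tool_pos: [0.4494, -0.1494, 0.3594]
tool_rot: [3.14, 0.001, 1.55]
contact_force: [0.7, -0.2, 1.3]
opening: 0.0916
grip_force: 0.0
```

Emit:
apply_moves(delta_pos=[[0,0,0],[0,0,0],[0,0,0],[0,0,0],[0,0,0]], dr=[[0,0,-0.25],[0,0,-0.5],[0,0,-0.75],[0,0,-0.832],[0,0,-0.832]], jaw=[1,1,1,1,1])

```text
time: 6.02
tool_pos: [0.4496, -0.1496, 0.3593]
tool_rot: [3.14, -0.0, 1.135]
contact_force: [-0.0, -0.5, -0.2]
opening: 0.0915
grip_force: 0.0
```

Emit:
apply_moves(delta_pos=[[0,0,0],[0,0,0],[0,0,0],[0,0,0],[0,0,0]], dr=[[0,0,-0.25],[0,0,-0.5],[0,0,-0.75],[0,0,-0.832],[0,0,-0.832]], jaw=[1,1,1,1,1])

```text
time: 6.43
tool_pos: [0.4497, -0.1498, 0.3592]
tool_rot: [3.14, -0.001, 0.719]
contact_force: [0.2, 0.8, -0.5]
opening: 0.0922
grip_force: 0.0
```

Emit:
apply_moves(delta_pos=[[0,0,0],[0,0,0],[0,0,0],[0,0,0],[0,0,0]], dr=[[0,0,-0.25],[0,0,-0.5],[0,0,-0.75],[0,0,-0.832],[0,0,-0.832]], jaw=[1,1,1,1,1])

```text
time: 6.85
tool_pos: [0.4498, -0.1498, 0.3592]
tool_rot: [3.141, -0.001, 0.304]
contact_force: [0.3, -0.1, 0.2]
opening: 0.0918
grip_force: 0.0
```

Emit:
apply_moves(delta_pos=[[0,-0.03,-0.02],[0,-0.05,-0.04],[0,-0.08,-0.07],[0,-0.108,-0.1],[0,-0.108,-0.1],[0,-0.108,-0.1],[0,-0.108,-0.1]], dr=[[0.01,-0.15,-0.06],[0.02,-0.3,-0.12],[0.04,-0.45,-0.17],[0.045,-0.6,-0.23],[0.053,-0.702,-0.272],[0.053,-0.702,-0.272],[0.053,-0.702,-0.272]], jaw=[1,1,1,1,1,1,1])

```text
time: 7.43
tool_pos: [0.4495, -0.1933, 0.3195]
tool_rot: [3.082, -0.347, 0.177]
contact_force: [0.7, 0.8, -0.2]
opening: 0.0917
grip_force: 0.0
```

Emit:
apply_moves(delta_pos=[[0,-0.03,-0.02],[0,-0.05,-0.04],[0,-0.08,-0.07],[0,-0.108,-0.1],[0,-0.108,-0.1],[0,-0.108,-0.1],[0,-0.108,-0.1]], dr=[[0.01,-0.15,-0.06],[0.02,-0.3,-0.12],[0.04,-0.45,-0.17],[0.045,-0.6,-0.23],[0.053,-0.702,-0.272],[0.053,-0.702,-0.272],[0.053,-0.702,-0.272]], jaw=[1,1,1,1,1,1,1])

```text
time: 8.02
tool_pos: [0.4503, -0.2364, 0.2795]
tool_rot: [3.069, -0.698, 0.046]
contact_force: [0.5, -0.3, 0.0]
opening: 0.0915
grip_force: 0.0
```

Emit:
apply_moves(delta_pos=[[0,-0.03,-0.02],[0,-0.05,-0.04],[0,-0.08,-0.07],[0,-0.108,-0.1],[0,-0.108,-0.1],[0,-0.108,-0.1],[0,-0.108,-0.1]], dr=[[0.01,-0.15,-0.06],[0.02,-0.3,-0.12],[0.04,-0.45,-0.17],[0.045,-0.6,-0.23],[0.053,-0.702,-0.272],[0.053,-0.702,-0.272],[0.053,-0.702,-0.272]], jaw=[1,1,1,1,1,1,1])

```text
time: 8.6
tool_pos: [0.4508, -0.2792, 0.239]
tool_rot: [-3.141, -1.047, -0.147]
contact_force: [0.4, 0.8, -0.2]
opening: 0.0915
grip_force: 0.0
```

```bash
python3 - <<'E'
from pour import *
p,R0,s=now(); print(p,R0[:,2],R0[:,1],s["qpos"],s["time"])
plan(RG,TG+[0,0,.2]);print(TG); plan(RG,TG)
im=eyes.read_camera("scene")[:,:,::-1]; a=im[60:300,120:400]
b=eyes.read_camera("top")[:,:,::-1][180:320,310:450]
cv2.imwrite("pics/g0.png",np.hstack([cv2.resize(a,None,fx=1.6,fy=1.6),cv2.resize(b,(384,384))[:, :350]])[:,:798])
E
```

```text
[ 0.4508 -0.2792  0.239 ] [ 0.8566 -0.1259 -0.5004] [-0.1456 -0.9893 -0.0004] [-1.1891  0.1684  2.2899  1.6003  0.8456 -0.7536] 8.6
calls 1 dpos [-0.0061 -0.0012 -0.0013] dr [-0.001  -0.0009 -0.0077]
[ 0.4483 -0.2797  0.0385]
calls 1 dpos [-0.0061 -0.0012 -0.5013] dr [-0.001  -0.0009 -0.0077]
```

View pics/g0.png

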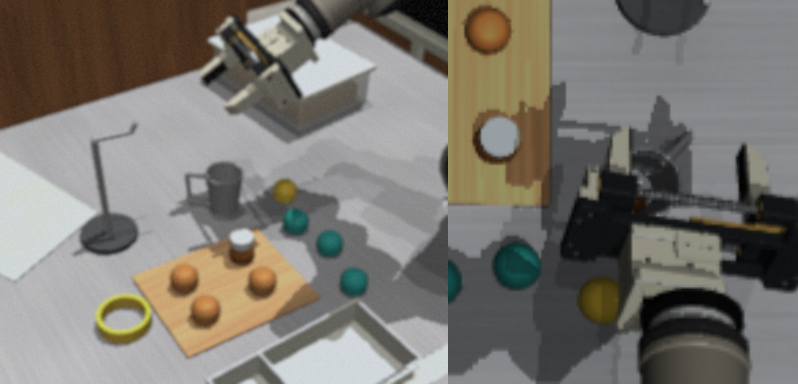

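The gripper is poised over the cup (scene: cup at crop (225,190), handle to the left). Next: descend vertically, close, lift.

Emit:
apply_moves(delta_pos=[[-0.006,-0.001,-0.08],[-0.006,-0.001,-0.16],[-0.006,-0.001,-0.24],[-0.006,-0.001,-0.32],[-0.006,-0.001,-0.38],[-0.006,-0.001,-0.44],[-0.006,-0.001,-0.48],[-0.006,-0.001,-0.5]], dr=[[0,0,-0.008],[0,0,-0.008],[0,0,-0.008],[0,0,-0.008],[0,0,-0.008],[0,0,-0.008],[0,0,-0.008],[0,0,-0.008]], jaw=[1,1,1,1,1,1,1,1])

```text
time: 9.37
tool_pos: [0.4491, -0.2798, 0.0379]
tool_rot: [-3.141, -1.05, -0.15]
contact_force: [-0.7, 0.6, 0.4]
opening: 0.0919
grip_force: 0.0
```

Emit:
apply_moves(delta_pos=[[0,0,0],[0,0,0],[0,0,0],[0,0,0],[0,0,0],[0,0,0],[0,0,0],[0,0,0]], dr=[[0,0,0],[0,0,0],[0,0,0],[0,0,0],[0,0,0],[0,0,0],[0,0,0],[0,0,0]], jaw=[0.8,0.75,0.7,0.6,0.5,0.5,0.5,0.5], force=20)

```text
time: 10.03
tool_pos: [0.4481, -0.2808, 0.0404]
tool_rot: [3.137, -1.052, -0.15]
contact_force: [-0.5, -0.9, 6.4]
opening: 0.0626
grip_force: 19.5
```

```bash
python3 - <<'E'
from pour import *
p,R0,s=now(); print(p,TG,s["qpos"],s["opening"],s["grip_force"],s["contact_force"])
im=eyes.read_camera("scene")[:,:,::-1]; cv2.imwrite("pics/g1.png",cv2.resize(im[60:260,160:400],None,fx=3,fy=3,interpolation=cv2.INTER_CUBIC))
E
```

```text
[ 0.4481 -0.2808  0.0404] [ 0.4483 -0.2797  0.0385] [-1.1975  0.8103  2.4237  2.1425  1.1002 -1.6632] 0.06264392754559024 19.492163473914843 [-0.4936 -0.9182  6.3927]
```

View pics/g1.png

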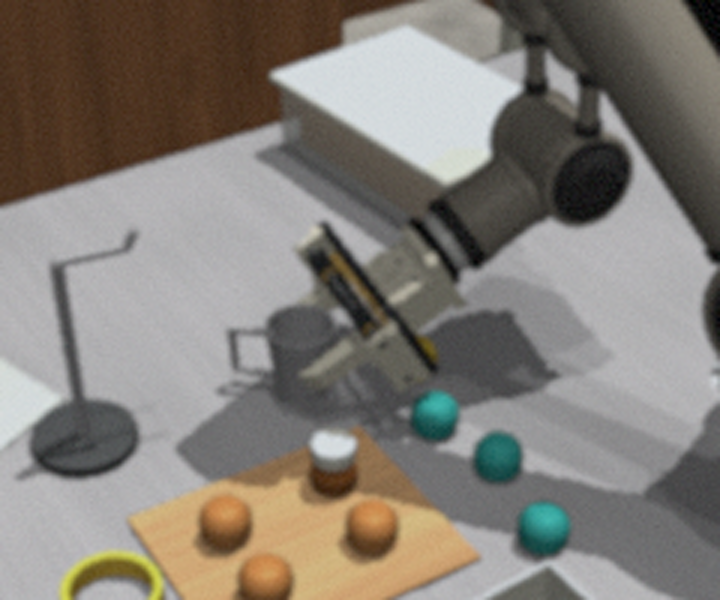

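```bash
cat >> pour.py <<'E'
# refined grasp: measured TCP/orientation at grasp
TG=np.array([.4481,-.2808,.0404]); RG=Ro.from_euler("xyz",[3.137,-1.052,-.15]).as_matrix()
mG=RG.T@(C+[0,0,.08]-TG); zG=RG.T@[0,0,1]
th=np.linspace(0,2*np.pi,24,endpoint=False)
cup=np.vstack([np.c_[r*np.cos(th),r*np.sin(th),0*th+z] for r,z in((.025,0),(.034,.08))]+[[[.071,0,.069],[.071,0,.012],[.04,0,.012]]])
cupT=((cup@rz(-.76).T)+C-TG)@RG   # cup points in tool
bodyT=np.array([[x,y,zz] for x in(-.0375,.0375) for y in(-.095,.095) for zz in(-.066,-.2)])
fingT=np.array([[x,y,zz] for x in(-.011,.011) for y in(-.05,.05) for zz in(0,-.06)])
BC=np.array([.5527,.1507,0]);BR=rz(.032)
def clear(R,p):
    out=[]
    for P in(cupT,bodyT,fingT):
        q=(P@R.T+p-BC)@BR; n=(.909*(q[:,1]-.069)-.416*(q[:,2]-.07))
        out+=[q[:,2].min(), n[abs(q[:,0])<.135].max(initial=-9)]
    return np.array(out)
def pose(pp,aa,ph,m):
    # tool pose: az pp, pitch aa, roll ph (about tool axis) with mouth at m
    dR=Rtool(pp,aa)@rz(np.pi+ph); return dR,np.array(m)-dR@mG
E
python3 - <<'E'
from pour import *
H=TG+[0,0,.22]
for pp in(1.05,1.2,1.4,1.6):
  prev=None;print("pp",pp)
  for ph,mz,off in((0,.26,.03),(40,.24,.03),(80,.2,.02),(105,.17,.01),(130,.155,.005),(140,.155,.005)):
    a=np.radians(30); R0,_=pose(pp,a,np.radians(130),[0,0,0]); hz=(R0@zG)[:2]; hz/=np.hypot(*hz)
    R,p=pose(pp,a,np.radians(ph),np.r_[SC-off*hz,mz]); z=R@zG
    S=ik(R,p); ok=path(*( (RG,H) if prev is None else prev),R,p,verbose=False) 
    print(ph,"tilt",np.round(np.degrees(np.arccos(z[2]))),hz,p,clear(R,p),ok, [np.minimum(q-LO,HI-q).min() for q in S]); prev=(R,p)
E
```

```text
pp 1.05
0 tilt 0.0 [ 0.2293 -0.9733] [0.6402 0.1919 0.2203] [ 0.1799 -0.0594  0.2209 -0.102   0.2108 -0.0662] True [np.float64(0.7579294507367185)]
40 tilt 35.0 [ 0.2293 -0.9733] [0.6255 0.2039 0.2056] [ 0.1553 -0.0338  0.1609 -0.0838  0.1705 -0.0507] True [np.float64(0.7327246801853908)]
80 tilt 68.0 [ 0.2293 -0.9733] [0.623  0.2066 0.1801] [ 0.1189 -0.0152  0.1264 -0.0899  0.1358 -0.0492] True [np.float64(0.7172130515964784)]
105 tilt 87.0 [ 0.2293 -0.9733] [0.6285 0.2022 0.1609] [ 0.1008 -0.0032  0.106  -0.0871  0.1166 -0.0459] True [np.float64(0.7153547559141596)]
130 tilt 104.0 [ 0.2293 -0.9733] [0.637  0.1995 0.1556] [ 0.0894  0.0036  0.1047 -0.0728  0.1163 -0.0379] True [np.float64(0.7164438465077161)]
140 tilt 109.0 [ 0.2293 -0.9733] [0.6409 0.1994 0.1588] [ 0.0916  0.0044  0.114  -0.0705  0.1236 -0.0369] True [np.float64(0.7175696676464186)]
pp 1.2
0 tilt 0.0 [ 0.3722 -0.9281] [0.6345 0.1914 0.2203] [ 0.1799 -0.0604  0.2209 -0.1161  0.2108 -0.0722] True [np.float64(0.8950306307643905)]
40 tilt 35.0 [ 0.3722 -0.9281] [0.6182 0.2011 0.2056] [ 0.1553 -0.036   0.1609 -0.1004  0.
[... 1646 characters left out ...]
[ 0.7043 -0.7099] [0.6014 0.1885 0.2056] [ 0.1553 -0.0341  0.1609 -0.1433  0.1705 -0.0823] True [np.float64(1.1580865975935073)]
80 tilt 68.0 [ 0.7043 -0.7099] [0.5978 0.1895 0.1801] [ 0.1189 -0.0236  0.1264 -0.1309  0.1358 -0.0698] True [np.float64(1.189980039191588)]
105 tilt 87.0 [ 0.7043 -0.7099] [0.6048 0.1886 0.1609] [ 0.1008 -0.0165  0.106  -0.1237  0.1166 -0.0628] True [np.float64(1.1751514862174135)]
130 tilt 104.0 [ 0.7043 -0.7099] [0.6135 0.1908 0.1556] [ 0.0894 -0.0117  0.1047 -0.1203  0.1163 -0.0594] True [np.float64(1.1733481874474945)]
140 tilt 109.0 [ 0.7043 -0.7099] [0.6169 0.1927 0.1588] [ 0.0916 -0.0109  0.114  -0.1207  0.1236 -0.0596] True [np.float64(1.1768398321414206)]
```

Emit:
apply_moves(delta_pos=[[0,0,0],[0,0,0.02],[0,0,0.08],[0,0,0.16],[0,0,0.26],[0,0,0.36],[0,0,0.46],[0,0,0.55]], dr=[[0,0,0],[0,0,0],[0,0,0],[0,0,0],[0,0,0],[0,0,0],[0,0,0],[0,0,0]], jaw=[0.5,0.5,0.5,0.5,0.5,0.5,0.5,0.5], force=30)

```text
time: 10.75
tool_pos: [0.4471, -0.2792, 0.2513]
tool_rot: [3.141, -1.047, -0.153]
contact_force: [1.8, -1.1, -2.2]
opening: 0.0621
grip_force: 29.9
```

```bash
cat > pour2.py <<'E'
from pour import *
M=SC+[-.008,-.012]; W=[pose(1.4,np.radians(30),np.radians(ph),np.r_[M,mz]) for ph,mz in((0,.26),(30,.25),(60,.22),(80,.19),(105,.165),(130,.155))]
E
python3 - <<'E'
from pour2 import *
p,R0,s=now(); prev=(R0,p)
for R,q in W:
    print(q,clear(R,q)[[0,1]],path(*prev,R,q,verbose=0),np.degrees(np.arccos((R@zG)[2]))); plan(R,q,*prev); prev=(R,q)
E
```

```text
[0.6356 0.1524 0.2203] [ 0.1799 -0.0797] True 0.3047614247770718
calls 4 dpos [ 0.1178  0.2698 -0.0193] dr [0.0003 0.0001 0.7769]
[0.6216 0.1565 0.2133] [ 0.1672 -0.0732] True 26.07213725646961
calls 1 dpos [-0.035   0.0103 -0.0177] dr [ 0.1541  0.8937 -0.5236]
[0.6117 0.1634 0.1921] [ 0.1345 -0.0563] True 51.51991868743896
calls 1 dpos [-0.0246  0.0171 -0.053 ] dr [ 0.1541  0.8937 -0.5236]
[0.6088 0.1686 0.1701] [ 0.1089 -0.0403] True 67.87870615410732
calls 1 dpos [-0.0072  0.013  -0.0549] dr [ 0.1028  0.5958 -0.3491]
[0.61   0.1747 0.1559] [ 0.0958 -0.0256] True 87.05600390397106
calls 1 dpos [ 0.0029  0.0153 -0.0356] dr [ 0.1285  0.7448 -0.4363]
[0.6162 0.1793 0.1556] [ 0.0894 -0.0181] True 103.71058120621522
calls 1 dpos [ 0.0156  0.0116 -0.0007] dr [ 0.1285  0.7448 -0.4363]
```

Emit:
apply_moves(delta_pos=[[0.015,0.035,0],[0.03,0.07,0],[0.045,0.1,0],[0.06,0.135,0],[0.075,0.17,0],[0.09,0.2,0],[0.105,0.235,0],[0.118,0.27,0]], dr=[[0,0,0.1],[0,0,0.2],[0,0,0.3],[0,0,0.4],[0,0,0.5],[0,0,0.6],[0,0,0.7],[0,0,0.777]], jaw=[0.5,0.5,0.5,0.5,0.5,0.5,0.5,0.5])

```text
time: 11.42
tool_pos: [0.4958, -0.1711, 0.2499]
tool_rot: [-3.141, -1.049, 0.239]
contact_force: [0.4, -1.0, -1.4]
opening: 0.0619
grip_force: 29.9
```

Emit:
apply_moves(delta_pos=[[0.015,0.035,0],[0.03,0.07,0],[0.045,0.1,0],[0.06,0.135,0],[0.075,0.17,0],[0.09,0.2,0],[0.105,0.235,0],[0.118,0.27,0]], dr=[[0,0,0.1],[0,0,0.2],[0,0,0.3],[0,0,0.4],[0,0,0.5],[0,0,0.6],[0,0,0.7],[0,0,0.777]], jaw=[0.5,0.5,0.5,0.5,0.5,0.5,0.5,0.5])

```text
time: 12.08
tool_pos: [0.543, -0.0629, 0.2497]
tool_rot: [-3.14, -1.049, 0.628]
contact_force: [0.5, -0.1, -2.0]
opening: 0.0618
grip_force: 29.9
```

Emit:
apply_moves(delta_pos=[[0.015,0.035,0],[0.03,0.07,0],[0.045,0.1,0],[0.06,0.135,0],[0.075,0.17,0],[0.09,0.2,0],[0.105,0.235,0],[0.118,0.27,0]], dr=[[0,0,0.1],[0,0,0.2],[0,0,0.3],[0,0,0.4],[0,0,0.5],[0,0,0.6],[0,0,0.7],[0,0,0.777]], jaw=[0.5,0.5,0.5,0.5,0.5,0.5,0.5,0.5])

```text
time: 12.75
tool_pos: [0.59, 0.0452, 0.2495]
tool_rot: [-3.139, -1.049, 1.016]
contact_force: [0.8, -0.5, -1.2]
opening: 0.0622
grip_force: 29.9
```

Emit:
apply_moves(delta_pos=[[0.015,0.035,0],[0.03,0.07,0],[0.045,0.1,0],[0.06,0.135,0],[0.075,0.17,0],[0.09,0.2,0],[0.105,0.235,0],[0.118,0.27,0]], dr=[[0,0,0.1],[0,0,0.2],[0,0,0.3],[0,0,0.4],[0,0,0.5],[0,0,0.6],[0,0,0.7],[0,0,0.777]], jaw=[0.5,0.5,0.5,0.5,0.5,0.5,0.5,0.5])

```text
time: 13.42
tool_pos: [0.637, 0.1533, 0.2491]
tool_rot: [-3.138, -1.049, 1.403]
contact_force: [-0.6, -0.1, -2.5]
opening: 0.062
grip_force: 29.9
```

```bash
python3 - <<'E'
from pour2 import *
p,R0,s=now(); print(p,R0[:,2],s["opening"],s["grip_force"],s["qpos"]); prev=(R0,p)
for R,q in W[1:3]: plan(R,q,*prev); prev=(R,q)
a=eyes.read_camera("scene")[:,:,::-1]; b=eyes.read_camera("top")[:,:,::-1]
cv2.imwrite("pics/w1.png",np.hstack([cv2.resize(a[130:370,180:440],None,fx=1.7,fy=1.7),cv2.resize(b[110:280,130:270],(336,408))]))
E
```

```text
[0.637  0.1533 0.2491] [ 0.1414  0.8554 -0.4983] 0.062016212913514904 29.874181573977694 [-0.3249  0.6156  1.4738  1.0406  1.4441 -0.5254]
calls 1 dpos [-0.0386  0.008  -0.0896] dr [ 0.1469  0.8922 -0.5344]
calls 1 dpos [-0.0246  0.0171 -0.053 ] dr [ 0.1541  0.8937 -0.5236]
```

View pics/w1.png

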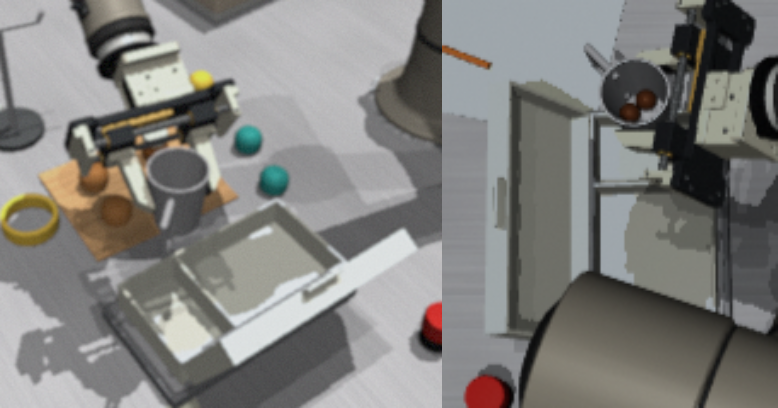

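The cup, holding two meatballs, is upright over the small compartment. Now I'll roll it in place.

Emit:
apply_moves(delta_pos=[[-0.005,0,-0.01],[-0.01,0.002,-0.02],[-0.015,0.003,-0.03],[-0.02,0.004,-0.045],[-0.025,0.005,-0.055],[-0.03,0.006,-0.07],[-0.035,0.007,-0.08],[-0.039,0.008,-0.09]], dr=[[0.018,0.11,-0.067],[0.037,0.22,-0.134],[0.055,0.33,-0.2],[0.073,0.446,-0.267],[0.092,0.56,-0.334],[0.11,0.67,-0.4],[0.128,0.78,-0.467],[0.147,0.892,-0.534]], jaw=[0.5,0.5,0.5,0.5,0.5,0.5,0.5,0.5])

```text
time: 14.18
tool_pos: [0.6205, 0.1552, 0.2133]
tool_rot: [-2.428, -0.844, 0.537]
contact_force: [1.3, -0.6, -1.7]
opening: 0.0621
grip_force: 29.9
```

Emit:
apply_moves(delta_pos=[[-0.003,0.002,-0.007],[-0.006,0.004,-0.013],[-0.009,0.006,-0.02],[-0.012,0.008,-0.026],[-0.015,0.01,-0.033],[-0.018,0.013,-0.04],[-0.022,0.015,-0.046],[-0.025,0.017,-0.053]], dr=[[0.019,0.11,-0.065],[0.038,0.22,-0.13],[0.057,0.33,-0.196],[0.077,0.446,-0.26],[0.096,0.56,-0.327],[0.115,0.67,-0.39],[0.135,0.78,-0.458],[0.154,0.894,-0.524]], jaw=[0.5,0.5,0.5,0.5,0.5,0.5,0.5,0.5])

```text
time: 14.85
tool_pos: [0.6106, 0.1621, 0.1923]
tool_rot: [-2.162, -0.443, 0.108]
contact_force: [0.5, -0.5, -1.7]
opening: 0.0618
grip_force: 29.8
```

Emit:
apply_moves(delta_pos=[[-0.001,0.002,-0.007],[-0.002,0.003,-0.014],[-0.003,0.005,-0.02],[-0.004,0.006,-0.027],[-0.005,0.008,-0.034],[-0.006,0.01,-0.04],[-0.006,0.011,-0.048],[-0.007,0.013,-0.055]], dr=[[0.013,0.075,-0.044],[0.026,0.15,-0.087],[0.039,0.22,-0.13],[0.051,0.3,-0.175],[0.064,0.37,-0.22],[0.077,0.447,-0.26],[0.09,0.52,-0.305],[0.103,0.596,-0.349]], jaw=[0.5,0.5,0.5,0.5,0.5,0.5,0.5,0.5])

```text
time: 15.52
tool_pos: [0.6079, 0.1671, 0.1703]
tool_rot: [-2.106, -0.147, -0.085]
contact_force: [-0.6, 0.3, -1.5]
opening: 0.0622
grip_force: 29.8
```

Emit:
apply_moves(delta_pos=[[0,0.002,-0.005],[0,0.004,-0.01],[0.001,0.006,-0.015],[0.001,0.008,-0.02],[0.002,0.01,-0.025],[0.002,0.012,-0.03],[0.003,0.014,-0.033],[0.003,0.015,-0.036]], dr=[[0.016,0.093,-0.055],[0.032,0.186,-0.11],[0.048,0.28,-0.164],[0.064,0.372,-0.218],[0.08,0.466,-0.273],[0.096,0.56,-0.327],[0.112,0.65,-0.38],[0.128,0.745,-0.436]], jaw=[0.5,0.5,0.5,0.5,0.5,0.5,0.5,0.5])

```text
time: 16.18
tool_pos: [0.6091, 0.1732, 0.1559]
tool_rot: [-2.116, 0.23, -0.306]
contact_force: [0.4, -0.5, -1.3]
opening: 0.0619
grip_force: 29.7
```

Emit:
apply_moves(delta_pos=[[0.002,0.001,0],[0.004,0.003,0],[0.006,0.004,0],[0.008,0.006,0],[0.01,0.007,0],[0.012,0.009,0],[0.014,0.01,0],[0.016,0.012,0]], dr=[[0.016,0.093,-0.055],[0.032,0.186,-0.11],[0.048,0.28,-0.164],[0.064,0.372,-0.218],[0.08,0.466,-0.273],[0.096,0.56,-0.327],[0.112,0.65,-0.38],[0.128,0.745,-0.436]], jaw=[0.5,0.5,0.5,0.5,0.5,0.5,0.5,0.5])

```text
time: 16.85
tool_pos: [0.6156, 0.178, 0.1561]
tool_rot: [-2.224, 0.594, -0.571]
contact_force: [0.8, 0.6, -1.6]
opening: 0.0621
grip_force: 29.7
```

Emit:
apply_moves(delta_pos=[[0,0,0],[0,0,0],[0,0,0],[0,0,0],[0,0,0],[0,0,0],[0,0,0],[0,0,0]], dr=[[0,0,0],[0,0,0],[0,0,0],[0,0,0],[0,0,0],[0,0,0],[0,0,0],[0,0,0]], jaw=[0.5,0.5,0.5,0.5,0.5,0.5,0.5,0.5])

```text
time: 17.52
tool_pos: [0.616, 0.178, 0.1567]
tool_rot: [-2.222, 0.591, -0.569]
contact_force: [-0.8, 0.3, -1.2]
opening: 0.0623
grip_force: 29.7
```

```bash
python3 - <<'E'
from pour2 import *
p,R0,s=now(); print(p,W[-1][1],np.degrees(np.arccos((R0@zG)[2])),R0@mG+p,s["opening"],s["qpos"])
a=eyes.read_camera("scene")[:,:,::-1]; b=eyes.read_camera("top")[:,:,::-1]
cv2.imwrite("pics/w2.png",np.hstack([cv2.resize(a[180:370,220:440],None,fx=2.1,fy=2.1),cv2.resize(b[120:230,160:260],(336,399))]))
E
```

```text
[0.616  0.178  0.1567] [0.6162 0.1793 0.1556] 103.61935361084817 [0.6326 0.1402 0.1562] 0.06227851842385086 [-0.2942  0.7014  1.6193  1.0936  1.3044  1.5525]
```

View pics/w2.png

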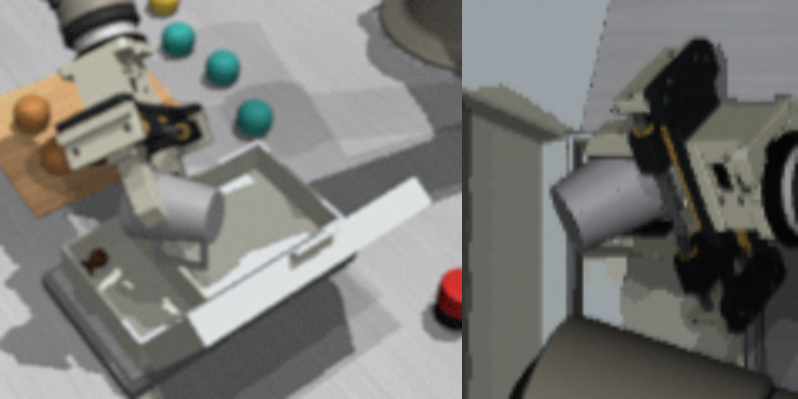

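A meatball shows in the small compartment (crop (95,260)); the cup is pouring freely. Next I'll roll it back upright and check the count.

```bash
python3 - <<'E'
from pour2 import *
hk=np.array([.647,-.319]); ux=np.array([.98,-.2])
best=[]
for hd in np.r_[np.arange(1.0,1.8,.1),np.arange(-2.2,-1.3,.1)]:
  for tl in np.radians([0,10,20,30]):
    for ta in np.arange(0,6.3,.4):
      # cup rotation: handle az hd, then tilt tl about horizontal axis az ta
      Rc=Ro.from_rotvec(tl*np.array([np.cos(ta),np.sin(ta),0])).as_matrix()@rz(hd)
      R=Rc@rz(.76)@RG
      hp=np.r_[hk-.035*ux,.225]; 
      cupo=hp-Rc@np.array([.048,0,.061]); p=cupo+Rc@rz(.76)@(TG-C)
      for q in ik(R,p): best.append((np.minimum(q-LO,HI-q).min(),hd,np.degrees(tl),ta,p,q))
best.sort(key=lambda b:(b[2],-b[0])); print(len(best))
for b in best[:6]: print(b)
p,R0,s=now(); prev=(R0,p)
for i in (3,1,0): 
    plan(*W[i],*prev); print(path(*prev,*W[i],verbose=0)); prev=W[i]
E
```

```text
258
(np.float64(0.2909723076754868), np.float64(1.0), np.float64(0.0), np.float64(0.0), array([ 0.5874, -0.341 ,  0.2044]), array([-0.8911,  1.2147,  0.331 ,  0.8297,  2.3544, -0.5588]))
(np.float64(0.2909723076754868), np.float64(1.0), np.float64(0.0), np.float64(0.4), array([ 0.5874, -0.341 ,  0.2044]), array([-0.8911,  1.2147,  0.331 ,  0.8297,  2.3544, -0.5588]))
(np.float64(0.2909723076754868), np.float64(1.0), np.float64(0.0), np.float64(0.8), array([ 0.5874, -0.341 ,  0.2044]), array([-0.8911,  1.2147,  0.331 ,  0.8297,  2.3544, -0.5588]))
(np.float64(0.2909723076754868), np.float64(1.0), np.float64(0.0), np.float64(1.2000000000000002), array([ 0.5874, -0.341 ,  0.2044]), array([-0.8911,  1.2147,  0.331 ,  0.8297,  2.3544, -0.5588]))
(np.float64(0.2909723076754868), np.float64(1.0), np.float64(0.0), np.float64(1.6), array([ 0.5874, -0.341 ,  0.2044]), array([-0.8911,  1.2147,  0.331 ,  0.8297,  2.3544, -0.5588]))
(np.float64(0.2909723076754868), np.float64(1.0), np.float64(0.0), np.float64(2.0), array([ 0.5874, -0.341 ,  0.2044]), array([-0.8911,  1.2147,  0.331 ,  0.8297,  2.3544, -0.5588]))
calls 2 dpos [-0.009  -0.0118  0.0168] dr [-0.1234 -0.7469  0.4359]
True
calls 2 dpos [ 0.0159 -0.0151  0.054 ] dr [-0.1285 -0.7448  0.4363]
True
calls 1 dpos [ 0.035  -0.0103  0.0177] dr [-0.1541 -0.8937  0.5236]
True
```

```bash
cat > hang.py <<'E'
from pour2 import *
hk=np.array([.647,-.319]); ux=np.array([np.cos(.2),-np.sin(.2)])
def hpose(hd,out,zu):
    "tool pose with cup upright, handle az hd, handle underside mid point `out` from post at height zu"
    Rc=rz(hd); R=Rc@rz(.76)@RG; cupo=np.r_[hk-out*ux,zu]-Rc@np.array([.048,0,.061]); return R,cupo+Rc@rz(.76)@(TG-C)
E
python3 - <<'E'
from hang import *
for hd in (.9,1.0,1.1,1.2,1.3):
    A1=hpose(hd,.11,.40);A=hpose(hd,.11,.227);B=hpose(hd,.038,.227);Cc=hpose(hd,.038,.2)
    U=(W[0][0],W[0][1]+[-.02,-.05,.15])
    print(hd,[np.round([np.minimum(q-LO,HI-q).min() for q in ik(*x)],2) for x in(U,A1,A,B,Cc)],path(*W[0],*U,verbose=0),path(*U,*A1,verbose=0),path(*A1,*A,verbose=0),path(*A,*B,verbose=0))
E
```

```text
0.9 [array([1.01]), array([0.26]), array([0.53]), array([0.44]), array([0.47])] True True True True
1.0 [array([1.01]), array([0.16]), array([0.44]), array([0.31]), array([0.35])] True True True True
1.1 [array([1.01]), array([0.05]), array([0.34]), array([0.]), array([0.09])] True True True True
1.2 [array([1.01]), array([], dtype=float64), array([0.25]), array([], dtype=float64), array([], dtype=float64)] True False False False
1.3 [array([1.01]), array([], dtype=float64), array([0.15]), array([], dtype=float64), array([], dtype=float64)] True False False False
```

Emit:
apply_moves(delta_pos=[[-0.001,-0.001,0.002],[-0.002,-0.003,0.004],[-0.003,-0.004,0.006],[-0.004,-0.006,0.008],[-0.006,-0.007,0.01],[-0.007,-0.009,0.012],[-0.008,-0.01,0.015],[-0.009,-0.012,0.017]], dr=[[-0.015,-0.093,0.055],[-0.03,-0.187,0.11],[-0.046,-0.28,0.163],[-0.062,-0.373,0.218],[-0.077,-0.467,0.272],[-0.093,-0.56,0.327],[-0.108,-0.653,0.381],[-0.123,-0.747,0.436]], jaw=[0.5,0.5,0.5,0.5,0.5,0.5,0.5,0.5])

```text
time: 18.28
tool_pos: [0.6124, 0.1732, 0.1635]
tool_rot: [-2.112, 0.224, -0.302]
contact_force: [-0.8, -0.4, -2.0]
opening: 0.0625
grip_force: 29.7
```

Emit:
apply_moves(delta_pos=[[-0.001,-0.001,0.002],[-0.002,-0.003,0.004],[-0.003,-0.004,0.006],[-0.004,-0.006,0.008],[-0.006,-0.007,0.01],[-0.007,-0.009,0.012],[-0.008,-0.01,0.015],[-0.009,-0.012,0.017]], dr=[[-0.015,-0.093,0.055],[-0.03,-0.187,0.11],[-0.046,-0.28,0.163],[-0.062,-0.373,0.218],[-0.077,-0.467,0.272],[-0.093,-0.56,0.327],[-0.108,-0.653,0.381],[-0.123,-0.747,0.436]], jaw=[0.5,0.5,0.5,0.5,0.5,0.5,0.5,0.5])

```text
time: 18.95
tool_pos: [0.6088, 0.1684, 0.1704]
tool_rot: [-2.101, -0.153, -0.081]
contact_force: [0.7, -0.5, -1.2]
opening: 0.0617
grip_force: 29.8
```

Emit:
apply_moves(delta_pos=[[0.002,-0.002,0.007],[0.004,-0.004,0.014],[0.006,-0.006,0.02],[0.008,-0.008,0.027],[0.01,-0.01,0.034],[0.012,-0.011,0.04],[0.014,-0.013,0.047],[0.016,-0.015,0.054]], dr=[[-0.016,-0.093,0.055],[-0.032,-0.186,0.109],[-0.048,-0.28,0.164],[-0.064,-0.372,0.218],[-0.08,-0.466,0.273],[-0.096,-0.56,0.327],[-0.112,-0.652,0.382],[-0.128,-0.745,0.436]], jaw=[0.5,0.5,0.5,0.5,0.5,0.5,0.5,0.5])

```text
time: 19.62
tool_pos: [0.6152, 0.1624, 0.1919]
tool_rot: [-2.185, -0.522, 0.168]
contact_force: [-0.3, -0.5, -2.0]
opening: 0.062
grip_force: 29.8
```

Emit:
apply_moves(delta_pos=[[0.002,-0.002,0.007],[0.004,-0.004,0.014],[0.006,-0.006,0.02],[0.008,-0.008,0.027],[0.01,-0.01,0.034],[0.012,-0.011,0.04],[0.014,-0.013,0.047],[0.016,-0.015,0.054]], dr=[[-0.016,-0.093,0.055],[-0.032,-0.186,0.109],[-0.048,-0.28,0.164],[-0.064,-0.372,0.218],[-0.08,-0.466,0.273],[-0.096,-0.56,0.327],[-0.112,-0.652,0.382],[-0.128,-0.745,0.436]], jaw=[0.5,0.5,0.5,0.5,0.5,0.5,0.5,0.5])

```text
time: 20.28
tool_pos: [0.6216, 0.1564, 0.2135]
tool_rot: [-2.429, -0.85, 0.546]
contact_force: [-0.2, -0.6, -0.9]
opening: 0.0618
grip_force: 29.8
```

Emit:
apply_moves(delta_pos=[[0.005,-0.002,0.01],[0.01,-0.003,0.02],[0.015,-0.005,0.03],[0.02,-0.006,0.04],[0.025,-0.007,0.05],[0.03,-0.009,0.06],[0.035,-0.01,0.07],[0.035,-0.01,0.07]], dr=[[-0.022,-0.128,0.075],[-0.044,-0.255,0.15],[-0.066,-0.383,0.224],[-0.088,-0.51,0.3],[-0.11,-0.638,0.374],[-0.132,-0.766,0.449],[-0.154,-0.894,0.524],[-0.154,-0.894,0.524]], jaw=[0.5,0.5,0.5,0.5,0.5,0.5,0.5,0.5])

```text
time: 20.95
tool_pos: [0.636, 0.1523, 0.2422]
tool_rot: [3.135, -1.048, 1.408]
contact_force: [0.0, 0.0, -1.2]
opening: 0.0619
grip_force: 29.9
```

```bash
python3 - <<'E'
from hang import *
p,R0,s=now(); U=(R0,p+[-.02,-.05,.14]); prev=(R0,p)
for n,x in (("U",U),("A1",hpose(1.0,.11,.38)),("A",hpose(1.0,.11,.227)),("B",hpose(1.0,.038,.227)),("C",hpose(1.0,.038,.2))):
    print(n,x[1],path(*prev,*x,verbose=0)); plan(*x,*prev); prev=x
im=snap("scene","cnt"); b=eyes.read_camera("top")[:,:,::-1]
cv2.imwrite("pics/cnt2.png",np.hstack([cv2.resize(im[230:370,230:400],(510,420),interpolation=cv2.INTER_CUBIC),cv2.resize(b[140:230,185:250],(290,420),interpolation=cv2.INTER_CUBIC)]))
E
```

```text
U [0.616  0.1023 0.3822] True
calls 1 dpos [-0.05  -0.125  0.35 ] dr [0. 0. 0.]
A1 [ 0.5139 -0.3261  0.3594] True
calls 2 dpos [-0.1277 -0.5355 -0.0285] dr [0.0044 0.0009 0.2041]
A [ 0.5139 -0.3261  0.2064] True
calls 1 dpos [ 0.      0.     -0.3825] dr [0. 0. 0.]
B [ 0.5845 -0.3404  0.2064] True
calls 1 dpos [ 0.1764 -0.0358  0.    ] dr [0. 0. 0.]
C [ 0.5845 -0.3404  0.1794] True
calls 1 dpos [ 0.      0.     -0.0675] dr [0. 0. 0.]
```

View pics/cnt2.png

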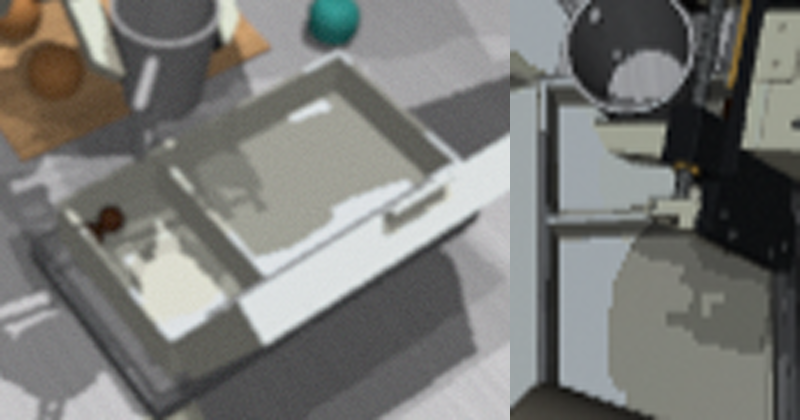

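The cup is empty; one meatball is clearly visible at crop (110,220), with a second dark spot beside it. Moving to the hook.

Emit:
apply_moves(delta_pos=[[-0.01,-0.02,0.06],[-0.02,-0.04,0.13],[-0.03,-0.07,0.2],[-0.04,-0.1,0.27],[-0.05,-0.125,0.35],[-0.05,-0.125,0.35]], dr=[[0,0,0],[0,0,0],[0,0,0],[0,0,0],[0,0,0],[0,0,0]], jaw=[0.5,0.5,0.5,0.5,0.5,0.5])

```text
time: 21.55
tool_pos: [0.6162, 0.1009, 0.3877]
tool_rot: [3.126, -1.047, 1.412]
contact_force: [-0.1, 0.6, -0.6]
opening: 0.0619
grip_force: 29.9
```

Emit:
apply_moves(delta_pos=[[-0.016,-0.067,-0.003],[-0.032,-0.134,-0.007],[-0.048,-0.2,-0.01],[-0.064,-0.268,-0.014],[-0.08,-0.335,-0.018],[-0.096,-0.4,-0.021],[-0.112,-0.468,-0.025],[-0.128,-0.535,-0.028]], dr=[[0,0,0.025],[0,0,0.05],[0,0,0.075],[0,0,0.1],[0,0,0.128],[0,0,0.153],[0,0,0.18],[0.004,0.001,0.204]], jaw=[0.5,0.5,0.5,0.5,0.5,0.5,0.5,0.5])

```text
time: 22.22
tool_pos: [0.5639, -0.1126, 0.3696]
tool_rot: [-3.134, -1.05, 1.496]
contact_force: [0.1, -0.4, -1.4]
opening: 0.0617
grip_force: 29.9
```

Emit:
apply_moves(delta_pos=[[-0.016,-0.067,-0.003],[-0.032,-0.134,-0.007],[-0.048,-0.2,-0.01],[-0.064,-0.268,-0.014],[-0.08,-0.335,-0.018],[-0.096,-0.4,-0.021],[-0.112,-0.468,-0.025],[-0.128,-0.535,-0.028]], dr=[[0,0,0.025],[0,0,0.05],[0,0,0.075],[0,0,0.1],[0,0,0.128],[0,0,0.153],[0,0,0.18],[0.004,0.001,0.204]], jaw=[0.5,0.5,0.5,0.5,0.5,0.5,0.5,0.5])

```text
time: 22.88
tool_pos: [0.5128, -0.3265, 0.3584]
tool_rot: [-3.134, -1.053, 1.598]
contact_force: [1.8, -1.4, -0.5]
opening: 0.0621
grip_force: 29.9
```

Emit:
apply_moves(delta_pos=[[0,0,-0.06],[0,0,-0.12],[0,0,-0.18],[0,0,-0.24],[0,0,-0.29],[0,0,-0.34],[0,0,-0.37],[0,0,-0.37]], dr=[[0,0,0],[0,0,0],[0,0,0],[0,0,0],[0,0,0],[0,0,0],[0,0,0],[0,0,0]], jaw=[0.5,0.5,0.5,0.5,0.5,0.5,0.5,0.5])

```text
time: 23.55
tool_pos: [0.5129, -0.3249, 0.2078]
tool_rot: [-3.129, -1.056, 1.593]
contact_force: [0.3, 0.6, -1.8]
opening: 0.0622
grip_force: 29.9
```

```bash
python3 - <<'E'
from hang import *
p,R0,s=now(); print(p,R0[:,2],s["contact_force"]); A=hpose(1.0,.11,.227);plan(*A)
# predicted cup pose -> overlay of handle loop + hook model
Rc=R0@RG.T@rz(-.76); o=p+R0@RG.T@(C-TG); print("cup",o,"axis",Rc[:,2])
loop=np.array([[.033,0,.065],[.067,0,.065],[.067,0,.016],[.03,0,.016]])@Rc.T+o
rim=np.c_[.034*np.cos(th),.034*np.sin(th),0*th+.08]@Rc.T+o
peg=np.array([np.r_[hk,.2],np.r_[hk-.06*ux,.2],np.r_[hk-.068*ux,.215]])
out=[]
for n,box,k in(("scene",(150,80,330,240),2.2),("top",(330,90,450,260),2.3)):
    im=eyes.read_camera(n)[:,:,::-1].copy(); x0,y0,x1,y1=box
    im=cv2.resize(im[y0:y1,x0:x1],None,fx=k,fy=k,interpolation=cv2.INTER_CUBIC)
    for P,c,cl in((loop,(0,255,0),0),(rim,(255,255,0),1),(peg,(0,0,255),0)):
        q=((proj(n,P)-[x0,y0]+.5)*k).astype(int); cv2.polylines(im,[q],bool(cl),c,1)
    out.append(im[:350])
h=max(i.shape[0] for i in out); out=[cv2.copyMakeBorder(i,0,h-i.shape[0],0,0,0) for i in out]
cv2.imwrite("pics/hk.png",np.hstack(out)); print(np.hstack(out).shape)
E
```

```text
[ 0.5129 -0.3249  0.2078] [-0.0318  0.8701 -0.4919] [ 0.3387  0.5731 -1.7692]
calls 1 dpos [ 0.0026 -0.0031 -0.0036] dr [-0.0084 -0.0173  0.0044]
cup [ 0.5118 -0.3361  0.1674] axis [ 0.0086 -0.0042  1.    ]
(350, 672, 3)
```

View pics/hk.png

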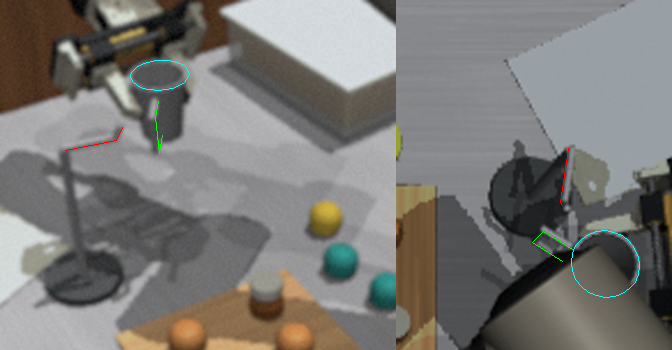

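```bash
python3 - <<'E'
from hang import *
g=cv2.cvtColor(cv2.imread("pics/raw_t0.png"),cv2.COLOR_BGR2GRAY)
for r in range(150,186,3): print(r,g[r,396:416])
pt=np.array([np.r_[hk-a*ux,.2] for a in(0,.02,.04,.06)]+[np.r_[hk-.068*ux,.215]])
print(proj("top",pt),proj("scene",pt))
g=cv2.cvtColor(cv2.imread("pics/raw_s0.png"),cv2.COLOR_BGR2GRAY)
for c in range(176,210,4): print(c,g[132:156,c])
E
```

```text
150 [108 136 144 144 143 142 144 143 143 144 144 144 143 143 143 143 143 143
 143 144]
153 [121 105  96 142 144 143 142 138 133 119 104 106 140 143 143 143 143 143
 144 143]
156 [124 125 119  85 136 127  42  26  52  99 127 118 137 143 145 144 144 143
 144 144]
159 [114 120 112  57  22  23  25  27  55 104 121 110 143 144 143 144 144 144
 144 143]
162 [ 44  26  24  26  27  30  47  45  90 121 117 120 142 143 143 143 143 142
 143 143]
165 [ 28  32  36  41  46  55  74  57 105 128 115 144 143 144 144 142 143 143
 143 142]
168 [ 38  43  47  46  46  47  49  79 119 114  96 144 143 143 144 143 143 143
 143 143]
171 [ 51  49  49  49  48  48  49 100 120 114 120 106 104 143 144 144 144 144
 143 144]
174 [ 50  50  49  50  50  50  64 114 120  73  87 119 114  80 136 143 143 144
 144 144]
177 [ 44  45  46  50  49  43  61  82  84  50  88 121 121 117  95 135 143 143
 140 140]
180 [ 45  45  45  49  50  49  46 103 133 115 122 122 122 123 121 121 122 122
 121 121]
183 [ 45  45  46  49  49  50  50  54  80 120 121 123 123 122 122 123 122 122
 122 122]
[[404.6014 154.0219]
 [403.371  161.7753]
 [402.1325 169
[... 382 characters left out ...]
 166 168 168 168 169 168 165 168 165 157 128 115 145 164
 169 170 166 168 169 163]
188 [162 164 165 166 164 167 168 167 167 168 169 168 163 132 119 142 165 170
 168 170 167 170 172 168]
192 [167 164 167 164 162 165 166 170 164 166 165 163 139 119 141 165 170 169
 168 166 167 168 167 170]
196 [168 167 166 165 165 167 165 160 167 159 165 141 122 139 161 168 169 166
 167 168 167 165 171 168]
200 [162 164 167 167 169 167 163 160 154 150 134 115 130 157 165 169 166 167
 170 168 169 170 168 170]
204 [168 167 164 157 147 127 100  94 111 129 144 153 161 164 170 165 167 164
 166 168 167 165 169 168]
208 [172 168 169 166 167 165 166 163 163 165 164 165 169 163 166 167 168 166
 168 166 167 166 169 165]
```

```bash
python3 - <<'E'
from hang import *
from scipy.optimize import least_squares
tp=np.array([[405.6,159],[405.5,162],[405.2,165],[404.6,168],[404.4,171]]); sp=np.array([[184,146.7],[188,145.8],[192,144.9],[196,143.9],[200,143]])
# foot in top: centre; tip in scene ~ (205,138.5)
def res(v):
    x,y,a=v; u=np.array([np.cos(a),np.sin(a)]); r=[]
    for n,D in(("top",tp),("scene",sp)):
        q=proj(n,np.array([np.r_[[x,y],.2],np.r_[[x,y]-.06*u,.2]])); d=q[1]-q[0]; d/=np.hypot(*d); r+=list((D-q[0])@[-d[1],d[0]])
    r+=list(.7*(proj("scene",[np.r_[[x,y],.2]])[0]-[180,147.8])); r+=list(.3*(proj("top",[[x,y,.012]])[0]-[270+443/3.75-.4,140+133/3.75-.4]))
    return r
s=least_squares(res,[.647,-.319,-.2]); print(s.x,np.round(s.fun,2))
E
```

```text
[ 0.6438 -0.322  -0.1598] [-0.14 -0.39 -0.43 -0.18 -0.32  0.48  0.49  0.5   0.41  0.42 -0.1  -0.45
  0.21  0.  ]
```

```bash
sed -i 's/^hk=.*/hk=np.array([.644,-.3225]); ux=np.array([np.cos(.16),-np.sin(.16)])/' hang.py && python3 - <<'E'
from hang import *
p,R0,s=now(); prev=(R0,p)
for n,x in (("A",hpose(1.0,.11,.2275)),("B",hpose(1.0,.038,.2275)),("C",hpose(1.0,.038,.202))):
    print(n,x[1],path(*prev,*x,verbose=0)); plan(*x,*prev); prev=x
E
```

```text
A [ 0.5101 -0.3339  0.2069] True
calls 1 dpos [-0.008  -0.0211 -0.0108] dr [-0.0005 -0.0087  0.0031]
B [ 0.5812 -0.3454  0.2069] True
calls 1 dpos [ 0.1777 -0.0287  0.    ] dr [0. 0. 0.]
C [ 0.5812 -0.3454  0.1814] True
calls 1 dpos [ 0.      0.     -0.0637] dr [0. 0. 0.]
```

Emit:
apply_moves(delta_pos=[[-0.004,-0.01,-0.005],[-0.008,-0.021,-0.01],[-0.008,-0.021,-0.01],[-0.008,-0.021,-0.01]], dr=[[0,-0.009,0.003],[0,-0.009,0.003],[0,-0.009,0.003],[0,-0.009,0.003]], jaw=[0.5,0.5,0.5,0.5])

```text
time: 23.98
tool_pos: [0.5099, -0.3346, 0.2074]
tool_rot: [3.135, -1.05, 1.611]
contact_force: [0.2, 0.2, -1.7]
opening: 0.0625
grip_force: 29.9
```

Emit:
apply_moves(delta_pos=[[0.012,-0.002,0],[0.024,-0.004,0],[0.036,-0.006,0],[0.048,-0.008,0],[0.06,-0.01,0],[0.072,-0.012,0],[0.084,-0.0135,0],[0.09,-0.0145,0]], dr=[[0,0,0],[0,0,0],[0,0,0],[0,0,0],[0,0,0],[0,0,0],[0,0,0],[0,0,0]], jaw=[0.5,0.5,0.5,0.5,0.5,0.5,0.5,0.5])

```text
time: 24.65
tool_pos: [0.5468, -0.3396, 0.2068]
tool_rot: [3.135, -1.051, 1.612]
contact_force: [0.2, 0.2, -1.7]
opening: 0.0619
grip_force: 29.9
```

```bash
python3 - <<'E'
from hang import *
p,R0,s=now(); print(p,s["contact_force"],s["torque"])
plan(*hpose(1.0,.038,.2275))
out=[]
Rc=R0@RG.T@rz(-.76); o=p+R0@RG.T@(C-TG)
loop=np.array([[.033,0,.065],[.067,0,.065],[.067,0,.016],[.03,0,.016]])@Rc.T+o
peg=np.array([np.r_[hk,.2],np.r_[hk-.06*ux,.2],np.r_[hk-.068*ux,.215]])
for n,box,k in(("scene",(165,95,275,195),3.6),("top",(370,140,450,230),4)):
    im=eyes.read_camera(n)[:,:,::-1].copy(); x0,y0,x1,y1=box
    im=cv2.resize(im[y0:y1,x0:x1],None,fx=k,fy=k,interpolation=cv2.INTER_CUBIC)
    out.append(im[:360])
cv2.imwrite("pics/hk2.png",np.hstack(out))
E
```

```text
[ 0.5468 -0.3396  0.2068] [ 0.1547  0.1607 -1.7288] [-0.8144  0.0337 -0.0169]
calls 1 dpos [ 0.0862 -0.0145  0.0003] dr [ 0.001   0.0016 -0.0013]
```

View pics/hk2.png

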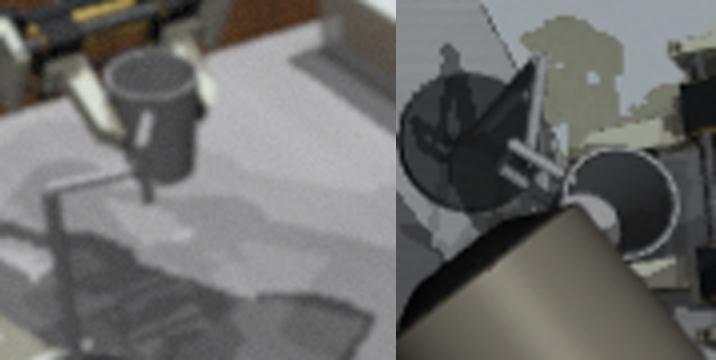

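The peg lies in the middle of the handle loop in the top view (crop (540,165)), with no contact force. Continue and lower.

Emit:
apply_moves(delta_pos=[[0.011,-0.002,0],[0.022,-0.004,0],[0.033,-0.006,0],[0.044,-0.008,0],[0.055,-0.01,0],[0.066,-0.011,0],[0.077,-0.013,0],[0.086,-0.0145,0]], dr=[[0,0,0],[0,0,0],[0,0,0],[0,0,0],[0,0,0],[0,0,0],[0,0,0],[0,0,0]], jaw=[0.5,0.5,0.5,0.5,0.5,0.5,0.5,0.5])

```text
time: 25.42
tool_pos: [0.5807, -0.3457, 0.2071]
tool_rot: [3.136, -1.051, 1.611]
contact_force: [0.3, 0.8, -1.3]
opening: 0.062
grip_force: 29.9
```

Emit:
apply_moves(delta_pos=[[0,0,-0.008],[0,0,-0.016],[0,0,-0.024],[0,0,-0.032],[0,0,-0.04],[0,0,-0.046],[0,0,-0.05],[0,0,-0.05]], dr=[[0,0,0],[0,0,0],[0,0,0],[0,0,0],[0,0,0],[0,0,0],[0,0,0],[0,0,0]], jaw=[0.5,0.5,0.5,0.5,0.5,0.5,0.5,0.5])

```text
time: 26.08
tool_pos: [0.5803, -0.3455, 0.1866]
tool_rot: [3.137, -1.052, 1.61]
contact_force: [0.4, 0.6, -2.2]
opening: 0.062
grip_force: 29.9
```

Emit:
apply_moves(delta_pos=[[0,0,-0.003],[0,0,-0.005],[0,0,-0.007],[0,0,-0.009],[0,0,-0.01],[0,0,-0.01]], dr=[[0,0,0],[0,0,0],[0,0,0],[0,0,0],[0,0,0],[0,0,0]], jaw=[0.5,0.5,0.5,0.5,0.5,0.5])

```text
time: 26.58
tool_pos: [0.5804, -0.3455, 0.183]
tool_rot: [3.135, -1.052, 1.612]
contact_force: [-0.3, 0.7, -1.5]
opening: 0.0623
grip_force: 29.8
```

Emit:
apply_moves(delta_pos=[[0,0,-0.003],[0,0,-0.006],[0,0,-0.009],[0,0,-0.012],[0,0,-0.012]], dr=[[0,0,0],[0,0,0],[0,0,0],[0,0,0],[0,0,0]], jaw=[0.5,0.5,0.5,0.5,0.5])

```text
time: 27.0
tool_pos: [0.5805, -0.3453, 0.1783]
tool_rot: [3.135, -1.052, 1.612]
contact_force: [-0.1, 1.6, 2.5]
opening: 0.0621
grip_force: 29.6
```

Emit:
apply_moves(delta_pos=[[0,0,0],[0,0,0],[0,0,0],[0,0,0],[0,0,0],[0,0,0],[0,0,0],[0,0,0]], dr=[[0,0,0],[0,0,0],[0,0,0],[0,0,0],[0,0,0],[0,0,0],[0,0,0],[0,0,0]], jaw=[0.68,0.7,0.72,0.75,0.8,0.85,0.9,0.95])

```text
time: 27.67
tool_pos: [0.5804, -0.3456, 0.1783]
tool_rot: [3.136, -1.051, 1.611]
contact_force: [0.1, 0.7, 0.0]
opening: 0.085
grip_force: 0.0
```

Emit:
apply_moves(delta_pos=[[0,0,0],[0,0,0],[0,0,0],[0,0,0],[0,-0.02,0.012],[0,-0.04,0.024],[0,-0.06,0.035],[0,-0.08,0.045]], dr=[[0,0,0],[0,0,0],[0,0,0],[0,0,0],[0,0,0],[0,0,0],[0,0,0],[0,0,0]], jaw=[1,1,1,1,1,1,1,1])

```text
time: 28.33
tool_pos: [0.5797, -0.377, 0.1971]
tool_rot: [3.136, -1.052, 1.611]
contact_force: [8.7, -29.3, 9.3]
opening: 0.0917
grip_force: 0.0
```

```bash
python3 - <<'E'
from hang import *
p,R0,s=now(); print(p,s["contact_force"],s["opening"],s["qpos"])
a=eyes.read_camera("scene")[:,:,::-1];b=eyes.read_camera("top")[:,:,::-1]
cv2.imwrite("pics/hk3.png",np.hstack([cv2.resize(a[95:235,150:275],None,fx=3,fy=3,interpolation=cv2.INTER_CUBIC),cv2.resize(b[130:250,370:470],(350,420),interpolation=cv2.INTER_CUBIC)]))
E
```

```text
[ 0.5797 -0.377   0.1971] [  8.7189 -29.2671   9.2687] 0.09168204678878075 [-0.924   1.3534  0.0359  0.9469  2.478  -0.4076]
```

View pics/hk3.png

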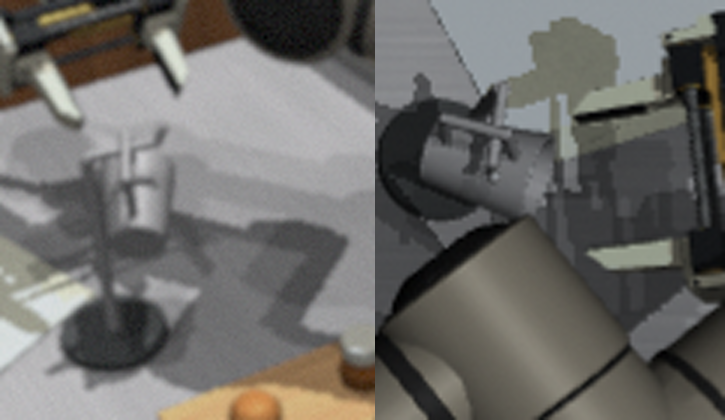

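Cup hangs on the peg (scene crop (130,190)), clear of the fingers. The arm is at full stretch, so I'll pull back in toward the base right away.

Emit:
apply_moves(delta_pos=[[-0.03,0,0],[-0.06,0,0.01],[-0.1,0,0.03],[-0.15,0,0.06],[-0.2,0,0.1],[-0.25,0,0.15],[-0.3,0,0.2],[-0.35,0,0.25]], dr=[[0,0,0],[0,0,0],[0,0,0],[0,0,0],[0,0,0],[0,0,0],[0,0,0],[0,0,0]], jaw=[1,1,1,1,1,1,1,1])

```text
time: 29.1
tool_pos: [0.4392, -0.377, 0.2975]
tool_rot: [3.131, -1.047, 1.616]
contact_force: [-0.1, -0.4, 0.1]
opening: 0.0918
grip_force: 0.0
```

```bash
python3 - <<'E'
from hang import *
p,R0,s=now(); print(p,R0[:,2],s["contact_force"],s["qpos"])
# detect buns/balls from top
im=eyes.read_camera("top"); cv2.imwrite("pics/raw_t5.png",im[:,:,::-1]); hsv=cv2.cvtColor(im,cv2.COLOR_RGB2HSV)
m=((hsv[...,0]<14)&(hsv[...,1]>150)&(hsv[...,2]>50)).astype(np.uint8)
n,l,st,c=cv2.connectedComponentsWithStats(m)
for i in range(1,n):
    if st[i,4]>15: print(c[i],st[i,4],at("top",c[i],.026),hsv[int(c[i][1]),int(c[i][0])])
m0,R1=None,None
P=np.array([.45,-.2,.40])
for az in np.arange(-3.1,3.2,.3):
    Rd=Rtool(az,np.pi/2-1e-3)
    if path(R0,p,Rd,P,verbose=0): print(az,ik(Rd,P)[0],Ro.from_matrix(Rd@R0.T).as_rotvec())
E
```

```text
[ 0.4392 -0.377   0.2975] [-0.0285  0.8657 -0.4998] [-0.1096 -0.3925  0.0992] [-1.0654  0.9459  0.6672  0.6377  2.418  -0.8198]
[125.5922 128.0097] 103 [0.7806 0.4246 0.026 ] [ 14 200 144]
[237.25  170.375] 16 [0.6546 0.1035 0.026 ] [ 10 168  76]
[325.5882 236.8824] 17 [ 0.4667 -0.14    0.026 ] [19 35 58]
[147.6802 274.4234] 222 [0.3651 0.3415 0.026 ] [  1 212 143]
-3.1 [-0.5736  0.2081  1.2402 -0.0006  1.6941  0.9555] [-0.8436  0.7877 -1.4097]
-2.8000000000000003 [-0.5735  0.208   1.2404 -0.0008  1.6939  0.6556] [-0.9204  0.6312 -1.1436]
-2.5000000000000004 [-0.5734  0.2078  1.2406 -0.0009  1.6935  0.3557] [-0.9784  0.474  -0.8751]
-2.2000000000000006 [-0.5733  0.2076  1.2408 -0.001   1.6932  0.0557] [-1.0186  0.3164 -0.6049]
-1.9000000000000008 [-0.5734  0.2075  1.241  -0.001   1.6929 -0.2443] [-1.0419  0.1587 -0.3336]
-1.600000000000001 [-0.5734  0.2073  1.2413 -0.0009  1.6925 -0.5443] [-1.0486  0.0012 -0.0617]
-1.3000000000000012 [-0.5736  0.2071  1.2415 -0.0007  1.6923 -0.8444] [-1.039  -0.1558  0.2102]
-1.0000000000000013 [-0.5737  0.207   1.2417 -0.0004  1.6921 -1.1446] [-1.01
[... 461 characters left out ...]
925 -2.6453] [-0.6153 -1.0699  1.8145]
0.7999999999999976 [-0.5746  0.2073  1.2413  0.001   1.6929 -2.9453] [-0.4732 -1.2131  2.0702]
1.699999999999997 [-0.5745  0.2078  1.2405  0.0008  1.6939  2.438 ] [-0.1197  1.5298 -2.6514]
1.999999999999997 [-0.5743  0.208   1.2403  0.0005  1.6941  2.1381] [-0.3219  1.3869 -2.4159]
2.2999999999999967 [-0.5742  0.2081  1.2402  0.0003  1.6942  1.8383] [-0.4922  1.2392 -2.1702]
2.5999999999999965 [-0.574   0.2082  1.2401 -0.      1.6943  1.5384] [-0.6346  1.088  -1.9169]
2.8999999999999964 [-0.5738  0.2082  1.2402 -0.0003  1.6942  1.2386] [-0.7526  0.9343 -1.658 ]
3.199999999999996 [-0.5736  0.2081  1.2402 -0.0006  1.6941  0.9387] [-0.8484  0.779  -1.3949]
```

```bash
python3 - <<'E'
from hang import *
p,R0,s=now(); Rd=Rtool(-np.pi/2+.032,np.pi/2-1e-4)
for P in ([.40,-.30,.40],[.42,-.25,.40]):
    print(path(R0,p,Rd,P,verbose=0)); plan(Rd,P)
E
```

```text
True
calls 3 dpos [-0.0303  0.0653  0.0815] dr [-0.6949 -0.0187 -0.0043]
True
calls 3 dpos [-0.0136  0.1069  0.0815] dr [-0.6949 -0.0187 -0.0043]
```

Emit:
apply_moves(delta_pos=[[-0.03,0.065,0.08],[-0.03,0.065,0.08],[-0.03,0.065,0.08],[-0.03,0.065,0.08],[-0.03,0.065,0.08],[-0.03,0.065,0.08]], dr=[[-0.2,-0.005,0],[-0.4,-0.01,0],[-0.6,-0.015,0],[-0.695,-0.019,-0.004],[-0.695,-0.019,-0.004],[-0.695,-0.019,-0.004]], jaw=[1,1,1,1,1,1])

```text
time: 29.65
tool_pos: [0.4282, -0.3507, 0.3293]
tool_rot: [3.138, -0.701, 1.608]
contact_force: [0.8, 0.1, 0.3]
opening: 0.0913
grip_force: 0.0
```

Emit:
apply_moves(delta_pos=[[-0.03,0.065,0.08],[-0.03,0.065,0.08],[-0.03,0.065,0.08],[-0.03,0.065,0.08],[-0.03,0.065,0.08],[-0.03,0.065,0.08]], dr=[[-0.2,-0.005,0],[-0.4,-0.01,0],[-0.6,-0.015,0],[-0.695,-0.019,-0.004],[-0.695,-0.019,-0.004],[-0.695,-0.019,-0.004]], jaw=[1,1,1,1,1,1])

```text
time: 30.15
tool_pos: [0.416, -0.3249, 0.3599]
tool_rot: [-3.14, -0.358, 1.602]
contact_force: [-0.9, -0.6, 0.2]
opening: 0.0919
grip_force: 0.0
```

Emit:
apply_moves(delta_pos=[[-0.03,0.065,0.08],[-0.03,0.065,0.08],[-0.03,0.065,0.08],[-0.03,0.065,0.08],[-0.03,0.065,0.08],[-0.03,0.065,0.08]], dr=[[-0.2,-0.005,0],[-0.4,-0.01,0],[-0.6,-0.015,0],[-0.695,-0.019,-0.004],[-0.695,-0.019,-0.004],[-0.695,-0.019,-0.004]], jaw=[0.8,0.8,0.8,0.8,0.8,0.8])

```text
time: 30.65
tool_pos: [0.4039, -0.299, 0.3913]
tool_rot: [-3.138, -0.012, 1.6]
contact_force: [0.5, -0.8, -0.8]
opening: 0.0736
grip_force: 0.0
```

```bash
cat >> h.py <<'E'
def buns(cams=("top","scene"),f="raw_b"):
    for n in cams:
        im=eyes.read_camera(n); cv2.imwrite(f"pics/{f}_{n}.png",im[:,:,::-1]); hsv=cv2.cvtColor(im,cv2.COLOR_RGB2HSV)
        m=((hsv[...,0]<15)&(hsv[...,1]>140)&(hsv[...,2]>40)).astype(np.uint8)
        k,l,st,c=cv2.connectedComponentsWithStats(m)
        for i in range(1,k):
            if st[i,4]>15: print(n,c[i],st[i],at(n,c[i],.025),hsv[int(c[i][1]),int(c[i][0])])
E
python3 - <<'E'
from hang import *
p,R0,s=now(); print(p,R0[:,2],R0[:,1],s["qpos"]); buns()
im=cv2.imread("pics/raw_t0.png"); hsv=cv2.cvtColor(im,cv2.COLOR_BGR2HSV); print([hsv[v,u] for u,v in((296,188),(324,190),(298,227),(285,225))])
print(proj("top",[[.602,-.06,.026],[.597,-.138,.026],[.495,-.0655,.026]]))
E
```

```text
[ 0.4039 -0.299   0.3913] [-0.0039  0.012  -0.9999] [ 0.9996  0.029  -0.0036] [-0.7935  0.2345  1.2298  0.0057  1.6886 -0.8218]
top [125.7652 128.1043] [103 119  47  19 115] [0.7807 0.4244 0.025 ] [ 14 202 150]
top [235.7188 163.1875] [233 160   6   7  32] [0.6757 0.1082 0.025 ] [ 11 176  74]
top [237.5 170.5] [235 168   6   6  32] [0.6545 0.1029 0.025 ] [ 10 169  80]
top [303.5914 188.3799] [288 180  32  18 279] [ 0.6027 -0.0817  0.025 ] [ 14 177 108]
top [298.3128 226.8341] [290 219  17  17 211] [ 0.4946 -0.066   0.025 ] [ 15 162 113]
top [324.4118 235.4706] [319 228  16  12  34] [ 0.4707 -0.137   0.025 ] [30 19 80]
top [147.9353 274.6595] [140 266  17  17 232] [0.3645 0.341  0.025 ] [  1 212 150]
scene [31.6875  1.8125] [29  0  6  6 16] [ 0.6616 -2.2679  0.025 ] [ 12 139  66]
scene [145.3101  64.4254] [    0     0   326   152 18560] [ 0.4299 -1.2078  0.025 ] [ 12 148  76]
scene [268.1765  21.    ] [264  20   9   3  17] [-0.2602 -1.3574  0.025 ] [ 14 169  71]
scene [505.8712  84.3366] [ 485   40   53   95 3051] [-0.6972 -0.2981  0.025 ] [ 11 187  94]
scene [435.1367  77.2208] [426 
[... 707 characters left out ...]
  16  15  86] [-0.2438  0.2031  0.025 ] [ 12 125  57]
scene [271.2346 220.1358] [263 216  16  10  81] [ 0.4941 -0.1308  0.025 ] [ 13 185  84]
scene [283.7534 235.4384] [276 227  16  18 146] [ 0.4977 -0.0651  0.025 ] [ 15 155 183]
scene [242.6507 247.4589] [231 234  26  29 292] [ 0.607  -0.0847  0.025 ] [ 14 156 159]
scene [265.3542 303.4792] [261 299   9  10  48] [0.6494 0.0915 0.025 ] [ 11 165  79]
scene [439.2974 319.5462] [429 308  22  25 390] [0.356  0.3308 0.025 ] [  1 196 198]
[array([ 19, 150, 134], dtype=uint8), array([ 18, 156, 134], dtype=uint8), array([ 19, 151, 135], dtype=uint8), array([ 20, 115, 135], dtype=uint8)]
[[295.8014 188.5497]
 [323.9365 190.2527]
 [298.1505 226.6383]]
```

```bash
python3 - <<'E'
from hang import *
im=cv2.imread("pics/raw_b_top.png"); hsv=cv2.cvtColor(im,cv2.COLOR_BGR2HSV)
m=((hsv[...,0]<15)&(hsv[...,1]>140)&(hsv[...,2]>40))
for r in range(178,200): print(r,"".join("#" if x else "." for x in m[r,284:330]))
print(hsv[188,284:330,2]); print(hsv[188,284:330,0])
E
```

```text
178 ..............................................
179 ..............................................
180 ..........................####................
181 ........########........########..............
182 .......##########......###########............
183 ......############....######..#####...........
184 .....######....####..#####......###...........
185 .....#####......###..####........###..........
186 .....###.........########.........##..........
187 .....###.........#######..........##..........
188 ....####.........#######..........##..........
189 ....####.........########........###..........
190 .....####........########........###..........
191 .....####.......####.#####......####..........
192 .....#####.....####..#######..######..........
193 ......#############...#############...........
194 .......###########.....###########............
195 ........#########........########.............
196 .........#####............#.###...............
197 ...........#..................................
198 ..............................................
199 ..............................................
[154 155 155 153  73 103 125 147 153 153 154 154 154 153 153 153 154 152
 136 108  54  96 117 138 153 153 153 154 154 153 153 153 154 152 142 119
 106 154 116 106 105 108 114 113 114 114]
[22 21 22 22 14 14 14 14 16 16 17 18 19 18 18 17 16 14 14 14 14 13 14 14
 15 16 17 18 19 19 18 17 16 15 14 13 15 23 16 15 15 16 16 16 15 15]
```

```bash
cat > bun.py <<'E'
from hang import *
Rd=Rtool(-np.pi/2+.032,np.pi/2-1e-4)
LC=np.array([.5117,.1494])
def slot(lx,ly): return LC+(BR@np.array([lx,ly,0]))[:2]
SL=[slot(-.038,-.033),slot(-.038,.033),slot(.038,0)]
E
python3 - <<'E'
from bun import *
B=[at("top",(295.7,188.6),.025),at("top",(312.2,188.0),.025),at("top",(298.3,226.7),.025)]
for b in B: print(b)
print(SL)
P=np.r_[B[0][:2],.12]; p,R0,s=now(); print(path(R0,p,Rd,P,verbose=0)); plan(Rd,P); print(path(Rd,P,Rd,P-[0,0,.11],verbose=0))
for q in SL: print(path(Rd,P,Rd,np.r_[q,.15],verbose=0),path(Rd,np.r_[q,.15],Rd,np.r_[q,.034],verbose=0))
E
```

```text
[ 0.6021 -0.0598  0.025 ]
[ 0.6037 -0.1056  0.025 ]
[ 0.495 -0.066  0.025]
[array([0.4748, 0.1152]), array([0.4727, 0.1812]), array([0.5497, 0.1506])]
True
calls 1 dpos [ 0.4956  0.6    -0.6774] dr [-0.0241 -0.0086  0.0085]
True
True True
True True
True True
```

Emit:
apply_moves(delta_pos=[[0.06,0.09,0],[0.12,0.18,0],[0.19,0.27,-0.05],[0.26,0.36,-0.13],[0.34,0.45,-0.22],[0.42,0.54,-0.31],[0.495,0.6,-0.4],[0.495,0.6,-0.48]], dr=[[-0.024,-0.009,0.008],[-0.024,-0.009,0.008],[-0.024,-0.009,0.008],[-0.024,-0.009,0.008],[-0.024,-0.009,0.008],[-0.024,-0.009,0.008],[-0.024,-0.009,0.008],[-0.024,-0.009,0.008]], jaw=[0.8,0.8,0.8,0.8,0.8,0.8,0.8,0.8])

```text
time: 31.42
tool_pos: [0.5815, -0.0801, 0.2431]
tool_rot: [3.139, 0.002, 1.603]
contact_force: [0.6, -0.3, -0.1]
opening: 0.0736
grip_force: 0.0
```

Emit:
apply_moves(delta_pos=[[0,0,-0.06],[0,0,-0.12],[0,0,-0.19],[0,0,-0.19],[0,0,-0.19]], dr=[[0,0,0],[0,0,0],[0,0,0],[0,0,0],[0,0,0]], jaw=[0.8,0.8,0.8,0.8,0.8])

```text
time: 31.83
tool_pos: [0.5787, -0.0817, 0.1664]
tool_rot: [-3.139, 0.002, 1.602]
contact_force: [0.0, -0.2, 0.7]
opening: 0.0734
grip_force: 0.0
```

```bash
python3 - <<'E'
from bun import *
p,R0,s=now(); print(p,R0[:,1],s["opening"],s["qpos"]); plan(Rd,[.602,-.060,.010]);
E
```

```text
[ 0.5787 -0.0817  0.1664] [ 0.9995  0.0313 -0.003 ] 0.07342558260796411 [-0.27    0.5028  1.4419 -0.0027  1.1993 -0.3004]
calls 1 dpos [ 0.0582  0.0543 -0.3911] dr [ 0.0033 -0.0059  0.0013]
```

Emit:
apply_moves(delta_pos=[[0.058,0.054,0],[0.058,0.054,-0.05],[0.058,0.054,-0.12],[0.058,0.054,-0.19],[0.058,0.054,-0.25],[0.058,0.054,-0.31],[0.058,0.054,-0.36],[0.058,0.054,-0.391]], dr=[[0.003,-0.006,0],[0.003,-0.006,0],[0.003,-0.006,0],[0.003,-0.006,0],[0.003,-0.006,0],[0.003,-0.006,0],[0.003,-0.006,0],[0.003,-0.006,0]], jaw=[0.8,0.8,0.8,0.8,0.8,0.8,0.8,0.8])

```text
time: 32.5
tool_pos: [0.6032, -0.0603, 0.0114]
tool_rot: [3.137, 0.002, 1.602]
contact_force: [-0.4, 0.9, 0.4]
opening: 0.0738
grip_force: 0.0
```

Emit:
apply_moves(delta_pos=[[0,0,0],[0,0,0],[0,0,0],[0,0,0],[0,0,0],[0,0,0]], dr=[[0,0,0],[0,0,0],[0,0,0],[0,0,0],[0,0,0],[0,0,0]], jaw=[0.8,0.4,0.4,0.4,0.4,0.4], force=10)

```text
time: 33.0
tool_pos: [0.6032, -0.0596, 0.0129]
tool_rot: [3.135, 0.003, 1.604]
contact_force: [-0.4, -0.2, 1.8]
opening: 0.0446
grip_force: 7.3
```

```bash
python3 - <<'E'
from bun import *
p,R0,s=now(); print(p,s["contact_force"],s["opening"],s["grip_force"])
prev=(Rd,p)
for q in ([p[0],p[1],.16],np.r_[SL[0],.16],np.r_[SL[0],.035]): plan(Rd,q,*prev); prev=(Rd,np.array(q))
E
```

```text
[ 0.6032 -0.0596  0.0129] [-0.3628 -0.2054  1.7849] 0.04458851599993496 7.332851503567781
calls 1 dpos [0.     0.     0.3677] dr [0. 0. 0.]
calls 1 dpos [-0.3211  0.4369  0.    ] dr [0. 0. 0.]
calls 1 dpos [ 0.      0.     -0.3125] dr [0. 0. 0.]
```

Emit:
apply_moves(delta_pos=[[0,0,0.03],[0,0,0.1],[0,0,0.2],[0,0,0.3],[0,0,0.37],[0,0,0.37]], dr=[[0,0,0],[0,0,0],[0,0,0],[0,0,0],[0,0,0],[0,0,0]], jaw=[0.4,0.4,0.4,0.4,0.4,0.4])

```text
time: 33.5
tool_pos: [0.606, -0.0601, 0.1683]
tool_rot: [3.124, 0.006, 1.604]
contact_force: [1.1, -0.8, -0.4]
opening: 0.0448
grip_force: 10.0
```

Emit:
apply_moves(delta_pos=[[-0.05,0.07,0],[-0.11,0.15,0],[-0.17,0.23,0],[-0.22,0.3,0],[-0.27,0.37,0],[-0.321,0.437,0],[-0.321,0.437,0],[-0.321,0.437,0]], dr=[[0,0,0],[0,0,0],[0,0,0],[0,0,0],[0,0,0],[0,0,0],[0,0,0],[0,0,0]], jaw=[0.4,0.4,0.4,0.4,0.4,0.4,0.4,0.4])

```text
time: 34.17
tool_pos: [0.4733, 0.1165, 0.1606]
tool_rot: [3.136, 0.002, 1.607]
contact_force: [0.2, -0.5, -0.3]
opening: 0.0441
grip_force: 10.0
```

```bash
python3 - <<'E'
from bun import *
p,R0,s=now(); print(p,s["opening"],s["grip_force"]); plan(Rd,np.r_[SL[0],.037])
E
```

```text
[0.4733 0.1165 0.1606] 0.04409769222991449 10.00000207874109
calls 1 dpos [ 0.0036 -0.0034 -0.3089] dr [ 0.0042  0.0113 -0.0081]
```

Emit:
apply_moves(delta_pos=[[0.004,-0.003,-0.05],[0.004,-0.003,-0.12],[0.004,-0.003,-0.18],[0.004,-0.003,-0.23],[0.004,-0.003,-0.27],[0.004,-0.003,-0.3],[0.004,-0.003,-0.309],[0.004,-0.003,-0.309]], dr=[[0.004,0.011,-0.008],[0.004,0.011,-0.008],[0.004,0.011,-0.008],[0.004,0.011,-0.008],[0.004,0.011,-0.008],[0.004,0.011,-0.008],[0.004,0.011,-0.008],[0.004,0.011,-0.008]], jaw=[0.4,0.4,0.4,0.4,0.4,0.4,0.4,0.4])

```text
time: 34.83
tool_pos: [0.4761, 0.1132, 0.0358]
tool_rot: [-3.14, 0.001, 1.599]
contact_force: [0.1, -0.5, -0.5]
opening: 0.0444
grip_force: 10.0
```

Emit:
apply_moves(delta_pos=[[0,0,0],[0,0,0],[0,0,0],[0,0,0.04],[0,0,0.12],[0,0,0.2],[0,0,0.28],[0,0,0.31]], dr=[[0,0,0],[0,0,0],[0,0,0],[0,0,0],[0,0,0],[0,0,0],[0,0,0],[0,0,0]], jaw=[0.58,0.58,0.58,0.58,0.58,0.6,0.7,0.8])

```text
time: 35.5
tool_pos: [0.4779, 0.1143, 0.165]
tool_rot: [3.135, -0.0, 1.6]
contact_force: [1.5, 0.6, -0.1]
opening: 0.0642
grip_force: 0.0
```

```bash
python3 - <<'E'
from bun import *
p,R0,s=now(); print(p,s["opening"],s["contact_force"]); buns(("scene",),"raw_b2"); plan(Rd,[.6037,-.1056,.16])
E
```

```text
[0.4779 0.1143 0.165 ] 0.0641999535605645 [ 1.4973  0.6138 -0.1157]
scene [152.4761  61.1181] [    0     0   326   151 19870] [ 0.3931 -1.2222  0.025 ] [ 13 150  75]
scene [485.4766  74.3516] [ 426   39   99   83 4081] [-0.6996 -0.3984  0.025 ] [ 12 201  99]
scene [412.0263 110.3947] [405 106  15  10  38] [-0.2362 -0.3476  0.025 ] [ 14 153  60]
scene [548.1154 192.0769] [544 187   8  10  26] [-0.2374  0.1952  0.025 ] [ 13 150  61]
scene [552.9375 189.0625] [550 186   7   7  16] [-0.2617  0.1945  0.025 ] [ 12 149  60]
scene [556.0476 196.9762] [551 191   9  13  42] [-0.2369  0.2207  0.025 ] [ 13 146  63]
scene [270.6125 220.0875] [264 217  14   8  80] [ 0.4954 -0.1318  0.025 ] [ 13 186  92]
scene [283.6667 235.4394] [276 227  16  17 132] [ 0.4979 -0.0653  0.025 ] [ 14 155 196]
scene [238.78   242.7667] [231 235  16  17 150] [ 0.6071 -0.104   0.025 ] [ 15 151 204]
scene [333.0067 271.5235] [325 263  18  18 149] [0.466  0.0986 0.025 ] [ 15 155 107]
scene [265.5476 303.4524] [261 300   9   9  42] [0.649  0.0916 0.025 ] [ 11 167  64]
scene [439.2016 319.4496] [429 308  22  25 387] [0.356  0.3305 0.025 ] [  1 191 215]
calls 1 dpos [ 0.3131 -0.5499 -0.0141] dr [-0.0013  0.0177  0.0058]
```

Emit:
apply_moves(delta_pos=[[0.05,-0.09,0],[0.1,-0.18,0],[0.16,-0.27,0],[0.21,-0.36,0],[0.26,-0.45,0],[0.313,-0.55,0],[0.313,-0.55,0],[0.313,-0.55,0]], dr=[[0,0.018,0.006],[0,0.018,0.006],[0,0.018,0.006],[0,0.018,0.006],[0,0.018,0.006],[0,0.018,0.006],[0,0.018,0.006],[0,0.018,0.006]], jaw=[0.8,0.8,0.8,0.8,0.8,0.8,0.8,0.8])

```text
time: 36.22
tool_pos: [0.6013, -0.1083, 0.159]
tool_rot: [-3.131, -0.0, 1.599]
contact_force: [-0.6, 0.9, 0.1]
opening: 0.0735
grip_force: 0.0
```

```bash
python3 - <<'E'
from bun import *
p,R0,s=now(); print(p,s["opening"]); plan(Rd,[.6037,-.1052,.010])
E
```

```text
[ 0.6013 -0.1083  0.159 ] 0.07345036112648101
calls 1 dpos [ 0.0061  0.0078 -0.3724] dr [-0.     -0.0207  0.0074]
```

Emit:
apply_moves(delta_pos=[[0.003,0.004,-0.05],[0.003,0.004,-0.12],[0.003,0.004,-0.19],[0.003,0.004,-0.25],[0.003,0.004,-0.3],[0.003,0.004,-0.34],[0.003,0.004,-0.372],[0.003,0.004,-0.372]], dr=[[0,-0.01,0],[0,-0.01,0],[0,-0.01,0],[0,-0.01,0],[0,-0.01,0],[0,-0.01,0],[0,-0.01,0],[0,-0.01,0]], jaw=[0.8,0.8,0.8,0.8,0.8,0.8,0.8,0.8])

```text
time: 36.88
tool_pos: [0.5995, -0.1019, 0.0085]
tool_rot: [-3.131, -0.002, 1.604]
contact_force: [-0.7, 1.5, -0.6]
opening: 0.0735
grip_force: 0.0
```

Emit:
apply_moves(delta_pos=[[0,0,0],[0,0,0],[0,0,0],[0,0,0],[0,0,0],[0,0,0]], dr=[[0,0,0],[0,0,0],[0,0,0],[0,0,0],[0,0,0],[0,0,0]], jaw=[0.4,0.4,0.4,0.4,0.4,0.4], force=10)

```text
time: 37.38
tool_pos: [0.6027, -0.1044, 0.0124]
tool_rot: [-3.139, 0.0, 1.603]
contact_force: [1.0, 0.1, 3.0]
opening: 0.0446
grip_force: 10.0
```

Emit:
apply_moves(delta_pos=[[0,0,0.03],[0,0,0.1],[0,0,0.2],[0,0,0.3],[0,0,0.37],[0,0,0.37],[0,0,0.37]], dr=[[0,0,0],[0,0,0],[0,0,0],[0,0,0],[0,0,0],[0,0,0],[0,0,0]], jaw=[0.4,0.4,0.4,0.4,0.4,0.4,0.4])

```text
time: 37.97
tool_pos: [0.6031, -0.1046, 0.1622]
tool_rot: [3.142, 0.002, 1.603]
contact_force: [-1.0, 0.4, -0.9]
opening: 0.0447
grip_force: 10.0
```

```bash
python3 - <<'E'
from bun import *
p,R0,s=now(); print(p,s["opening"],s["grip_force"]); plan(Rd,np.r_[SL[1],.16])
E
```

```text
[ 0.6031 -0.1046  0.1622] 0.044691981556044535 9.999955330534931
calls 1 dpos [-0.3261  0.7145 -0.0056] dr [0.0031 0.0003 0.0003]
```

Emit:
apply_moves(delta_pos=[[-0.04,0.09,0],[-0.08,0.18,0],[-0.12,0.27,0],[-0.165,0.36,0],[-0.21,0.45,0],[-0.25,0.54,0],[-0.29,0.63,0],[-0.326,0.714,0]], dr=[[0,0,0],[0,0,0],[0,0,0],[0,0,0],[0,0,0],[0,0,0],[0,0,0],[0,0,0]], jaw=[0.4,0.4,0.4,0.4,0.4,0.4,0.4,0.4])

```text
time: 38.63
tool_pos: [0.4695, 0.1827, 0.1582]
tool_rot: [-3.134, 0.001, 1.603]
contact_force: [1.4, 0.2, -0.3]
opening: 0.0445
grip_force: 10.0
```

Emit:
apply_moves(delta_pos=[[0,0,0],[0,0,0],[0,0,-0.06],[0,0,-0.12],[0,0,-0.17],[0,0,-0.2],[0,0,-0.2],[0,0,-0.2]], dr=[[0,0,0],[0,0,0],[0,0,0],[0,0,0],[0,0,0],[0,0,0],[0,0,0],[0,0,0]], jaw=[0.4,0.4,0.4,0.4,0.4,0.4,0.4,0.4])

```text
time: 39.3
tool_pos: [0.4717, 0.1801, 0.0786]
tool_rot: [-3.135, 0.001, 1.601]
contact_force: [0.5, 0.2, -1.0]
opening: 0.0445
grip_force: 10.0
```

```bash
python3 - <<'E'
from bun import *
p,R0,s=now(); print(p,s["opening"],s["contact_force"]); plan(Rd,np.r_[SL[1],.036])
E
```

```text
[0.4717 0.1801 0.0786] 0.044523470581252986 [ 0.4505  0.1891 -0.9538]
calls 1 dpos [ 0.0023  0.0027 -0.1066] dr [ 0.0018 -0.0136  0.0031]
```

Next: lower, release, rise, and head for the third bun at (0.495, −0.066).

Emit:
apply_moves(delta_pos=[[0.002,0.002,-0.04],[0.002,0.002,-0.08],[0.002,0.002,-0.107],[0.002,0.002,-0.107],[0.002,0.002,-0.107]], dr=[[0,0,0],[0,0,0],[0,0,0],[0,0,0],[0,0,0]], jaw=[0.4,0.4,0.4,0.4,0.4])

```text
time: 39.72
tool_pos: [0.4732, 0.1818, 0.0373]
tool_rot: [-3.138, 0.0, 1.602]
contact_force: [-0.4, 0.2, -0.9]
opening: 0.0442
grip_force: 10.0
```

Emit:
apply_moves(delta_pos=[[0,0,0],[0,0,0],[0,0,0],[0,0,0.04],[0,0,0.12],[0,0,0.2],[0,0,0.28],[0,0,0.31]], dr=[[0,0,0],[0,0,0],[0,0,0],[0,0,0],[0,0,0],[0,0,0],[0,0,0],[0,0,0]], jaw=[0.58,0.58,0.58,0.58,0.58,0.6,0.7,0.8])

```text
time: 40.38
tool_pos: [0.4745, 0.1826, 0.1656]
tool_rot: [3.139, -0.001, 1.603]
contact_force: [1.0, 0.4, 1.1]
opening: 0.064
grip_force: 0.0
```

```bash
python3 - <<'E'
from bun import *
p,R0,s=now(); print(p,s["opening"],s["contact_force"]); buns(("scene","top"),"raw_b3"); plan(Rd,[.495,-.066,.16])
E
```

```text
[0.4745 0.1826 0.1656] 0.06403788800237968 [1.0064 0.4173 1.0629]
scene [150.5429  61.3136] [    0     0   276   152 19720] [ 0.4006 -1.2246  0.025 ] [ 13 131  80]
scene [503.1075  77.523 ] [ 469   39   66   80 3061] [-0.7377 -0.342   0.025 ] [ 11 197  97]
scene [299.6164  55.2694] [275  47  51  18 219] [-0.1618 -0.9443  0.025 ] [ 13 138  70]
scene [346.7368  71.8246] [337  65  22  14  57] [-0.233  -0.7125  0.025 ] [ 12 141  65]
scene [433.5202  83.6411] [426  72  19  27 248] [-0.4571 -0.4527  0.025 ] [ 11 187  83]
scene [551.6049 192.4691] [544 185  16  17  81] [-0.2444  0.2017  0.025 ] [ 11 149  58]
scene [270.3506 220.4026] [264 216  14   9  77] [ 0.4966 -0.1312  0.025 ] [ 13 187  90]
scene [283.6462 235.1769] [276 227  16  17 130] [ 0.4974 -0.0661  0.025 ] [ 14 152 195]
scene [332.8256 270.7385] [325 262  17  19 195] [0.4648 0.0964 0.025 ] [ 14 152 131]
scene [352.84   290.6867] [345 282  18  18 150] [0.4631 0.1684 0.025 ] [ 14 163 103]
scene [265.1667 303.2708] [260 299  10  10  48] [0.6495 0.0907 0.025 ] [ 11 159  85]
scene [439.3213 319.5193] [428 308  23  25 389] [0.3559 0.3307 0.025 ] [  1 200 210]
top [125.7652 128.1043] [103 119  47  19 115] [0.7807 0.4244 0.025 ] [ 13 202 139]
top [235.75   163.1429] [233 161   6   6  28] [0.6759 0.1081 0.025 ] [ 10 179  67]
top [237.3571 170.3571] [235 168   6   6  28] [0.6549 0.1033 0.025 ] [ 10 171  73]
top [298.05   226.9214] [291 219  16  17 140] [ 0.4944 -0.0653  0.025 ] [ 18 152 143]
top [232.3785 232.3333] [225 225  16  16 177] [0.4796 0.1145 0.025 ] [ 16 162 140]
top [212.12 231.92] [210 228   5  11  25] [0.4808 0.1701 0.025 ] [ 13 179  50]
top [323.1905 235.2857] [319 230  12   9  21] [ 0.4712 -0.1336  0.025 ] [15 80 51]
calls 1 dpos [ 0.0519 -0.6214 -0.0095] dr [-0.0026  0.0042 -0.0004]
```

Emit:
apply_moves(delta_pos=[[0.01,-0.09,0],[0.02,-0.18,0],[0.03,-0.27,0],[0.035,-0.36,0],[0.04,-0.45,0],[0.048,-0.54,0],[0.05,-0.621,0],[0.05,-0.621,0]], dr=[[0,0,0],[0,0,0],[0,0,0],[0,0,0],[0,0,0],[0,0,0],[0,0,0],[0,0,0]], jaw=[0.8,0.8,0.8,0.8,0.8,0.8,0.8,0.8])

```text
time: 41.15
tool_pos: [0.4924, -0.0712, 0.1595]
tool_rot: [-3.136, 0.002, 1.598]
contact_force: [1.6, -0.8, -0.6]
opening: 0.0736
grip_force: 0.0
```

Emit:
apply_moves(delta_pos=[[0,0,0],[0,0,0],[0,0,-0.06],[0,0,-0.12],[0,0,-0.18],[0,0,-0.22],[0,0,-0.22],[0,0,-0.22]], dr=[[0,0,0],[0,0,0],[0,0,0],[0,0,0],[0,0,0],[0,0,0],[0,0,0],[0,0,0]], jaw=[0.8,0.8,0.8,0.8,0.8,0.8,0.8,0.8])

```text
time: 41.82
tool_pos: [0.4921, -0.0648, 0.0722]
tool_rot: [-3.135, -0.001, 1.605]
contact_force: [-0.2, 0.1, -0.8]
opening: 0.0735
grip_force: 0.0
```

```bash
python3 - <<'E'
from bun import *
p,R0,s=now(); print(p,s["opening"]); plan(Rd,[.4955,-.0655,.011])
E
```

```text
[ 0.4921 -0.0648  0.0722] 0.0734695497701941
calls 1 dpos [ 0.0085 -0.0018 -0.1529] dr [-0.0013 -0.0132 -0.0037]
```

Emit:
apply_moves(delta_pos=[[0.007,-0.001,-0.06],[0.007,-0.001,-0.12],[0.007,-0.001,-0.153],[0.007,-0.001,-0.153]], dr=[[0,-0.006,0],[0,-0.006,0],[0,-0.006,0],[0,-0.006,0]], jaw=[0.8,0.8,0.8,0.8])

```text
time: 42.15
tool_pos: [0.4946, -0.0657, 0.0104]
tool_rot: [-3.138, -0.001, 1.604]
contact_force: [0.1, 0.1, 0.2]
opening: 0.0733
grip_force: 0.0
```

Emit:
apply_moves(delta_pos=[[0,0,0],[0,0,0],[0,0,0],[0,0,0],[0,0,0],[0,0,0]], dr=[[0,0,0],[0,0,0],[0,0,0],[0,0,0],[0,0,0],[0,0,0]], jaw=[0.4,0.4,0.4,0.4,0.4,0.4], force=10)

```text
time: 42.65
tool_pos: [0.4959, -0.0668, 0.0123]
tool_rot: [3.142, 0.001, 1.603]
contact_force: [-0.3, 0.2, 6.0]
opening: 0.0446
grip_force: 10.0
```

Emit:
apply_moves(delta_pos=[[0,0,0.03],[0,0,0.1],[0,0,0.2],[0,0,0.3],[0,0,0.37],[0,0,0.37],[0,0,0.37]], dr=[[0,0,0],[0,0,0],[0,0,0],[0,0,0],[0,0,0],[0,0,0],[0,0,0]], jaw=[0.4,0.4,0.4,0.4,0.4,0.4,0.4])

```text
time: 43.23
tool_pos: [0.4962, -0.0669, 0.161]
tool_rot: [3.139, 0.001, 1.603]
contact_force: [-0.0, -0.2, -0.7]
opening: 0.0445
grip_force: 10.0
```

```bash
python3 - <<'E'
from bun import *
p,R0,s=now(); print(p,s["opening"],s["grip_force"]); plan(Rd,np.r_[SL[2],.16])
E
```

```text
[ 0.4962 -0.0669  0.161 ] 0.04451928781020131 9.999971299257595
calls 1 dpos [ 0.1338  0.5438 -0.0024] dr [0.0025 0.0044 0.0001]
```

Emit:
apply_moves(delta_pos=[[0.02,0.09,0],[0.04,0.18,0],[0.06,0.27,0],[0.08,0.36,0],[0.1,0.45,0],[0.124,0.544,0],[0.124,0.544,0],[0.124,0.544,0]], dr=[[0,0,0],[0,0,0],[0,0,0],[0,0,0],[0,0,0],[0,0,0],[0,0,0],[0,0,0]], jaw=[0.4,0.4,0.4,0.4,0.4,0.4,0.4,0.4])

```text
time: 43.9
tool_pos: [0.5439, 0.1526, 0.1571]
tool_rot: [-3.136, 0.001, 1.606]
contact_force: [-0.8, -0.4, -0.5]
opening: 0.0444
grip_force: 10.0
```

Emit:
apply_moves(delta_pos=[[0,0,0],[0,0,0],[0,0,-0.06],[0,0,-0.12],[0,0,-0.17],[0,0,-0.18],[0,0,-0.18],[0,0,-0.18]], dr=[[0,0,0],[0,0,0],[0,0,0],[0,0,0],[0,0,0],[0,0,0],[0,0,0],[0,0,0]], jaw=[0.4,0.4,0.4,0.4,0.4,0.4,0.4,0.4])

```text
time: 44.57
tool_pos: [0.5455, 0.1501, 0.0882]
tool_rot: [-3.141, 0.0, 1.601]
contact_force: [0.0, 0.3, 0.4]
opening: 0.0445
grip_force: 10.0
```

```bash
python3 - <<'E'
from bun import *
p,R0,s=now(); print(p,s["opening"],s["contact_force"]); plan(Rd,np.r_[slot(.034,0),.037])
E
```

```text
[0.5455 0.1501 0.0882] 0.04451781001673142 [0.0365 0.3459 0.4282]
calls 1 dpos [ 0.0004  0.0008 -0.128 ] dr [ 0.0001 -0.0015  0.0027]
```

Emit:
apply_moves(delta_pos=[[0,0.001,-0.04],[0,0.001,-0.08],[0,0.001,-0.11],[0,0.001,-0.128],[0,0.001,-0.128],[0,0.001,-0.128]], dr=[[0,0,0],[0,0,0],[0,0,0],[0,0,0],[0,0,0],[0,0,0]], jaw=[0.4,0.4,0.4,0.4,0.4,0.4])

```text
time: 45.07
tool_pos: [0.5457, 0.1513, 0.0372]
tool_rot: [-3.141, 0.0, 1.603]
contact_force: [-0.3, -0.3, -0.6]
opening: 0.0446
grip_force: 10.0
```

Emit:
apply_moves(delta_pos=[[0,0,0],[0,0,0],[0,0,0],[0,0,0],[0,0,0.06],[0,0,0.15],[0,0,0.25],[0,0,0.35]], dr=[[0,0,0],[0,0,0],[0,0,0],[0,0,0],[0,0,0],[0,0,0],[0,0,0],[0,0,0]], jaw=[0.57,0.57,0.57,0.57,0.57,0.57,0.57,0.57])

```text
time: 45.73
tool_pos: [0.5445, 0.1513, 0.1777]
tool_rot: [-3.139, 0.0, 1.603]
contact_force: [1.0, 0.3, -0.0]
opening: 0.0524
grip_force: 0.0
```

Emit:
apply_moves(delta_pos=[[0,0,0.1],[0,0,0.2],[0,0,0.35],[0,0,0.35],[0,0,0.35],[0,0,0.35]], dr=[[0,0,0],[0,0,0],[0,0,0],[0,0,0],[0,0,0],[0,0,0]], jaw=[0.3,0,0,0,0,0])

```text
time: 46.23
tool_pos: [0.5452, 0.1514, 0.3172]
tool_rot: [3.141, -0.0, 1.603]
contact_force: [0.5, -0.7, -0.4]
opening: 0.0168
grip_force: 0.0
```

```bash
python3 - <<'E'
from bun import *
p,R0,s=now(); print(p,s["opening"],s["contact_force"])
prev=(R0,p)
for q in ([.552,.355,.31],[.552,.355,.172],[.552,.257,.18]): print(path(*prev,Rd,q,verbose=0)); plan(Rd,q,*prev); prev=(Rd,np.array(q))
buns(("top",),"raw_b4")
im=snap("scene","f1"); b=eyes.read_camera("top")[:,:,::-1]
cv2.imwrite("pics/box.png",np.hstack([cv2.resize(im[220:370,220:440],(616,420),interpolation=cv2.INTER_CUBIC)]))
E
```

```text
[0.5452 0.1514 0.3172] 0.01680081799805781 [ 0.4567 -0.7263 -0.4471]
True
calls 1 dpos [ 0.017  0.509 -0.018] dr [-0.0004  0.002  -0.0001]
True
calls 1 dpos [ 0.     0.    -0.345] dr [0. 0. 0.]
True
calls 1 dpos [ 0.    -0.245  0.02 ] dr [0. 0. 0.]
top [112.902  123.2549] [103 119  21   9  51] [0.7954 0.4623 0.025 ] [ 13 203 142]
top [236.08 163.04] [234 161   5   6  25] [0.6762 0.1071 0.025 ] [ 10 169  74]
top [237.7778 170.4444] [236 168   5   6  27] [0.6546 0.1021 0.025 ] [ 11 175  73]
top [223.3778 206.0889] [221 200   6  14  45] [0.5529 0.1406 0.025 ] [ 14 179  57]
top [232.697  232.4545] [226 225  15  16 198] [0.4793 0.1137 0.025 ] [ 13 167  90]
top [323.0455 235.1818] [319 230  12   9  22] [ 0.4715 -0.1332  0.025 ] [14 82 53]
top [143.3871 274.7097] [140 267   7  16  93] [0.3644 0.3533 0.025 ] [  0 210 142]
```

View pics/box.png

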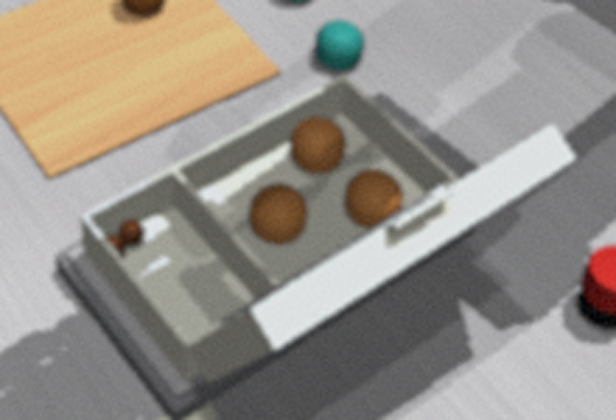

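The three buns lie flat in the large compartment and the meatballs are in the small one (crop (130,235)). Now I'll go behind the lid.

Emit:
apply_moves(delta_pos=[[0.017,0.09,0],[0.017,0.18,0],[0.017,0.27,0],[0.017,0.36,0],[0.017,0.45,0],[0.017,0.51,0],[0.017,0.51,0],[0.017,0.51,0]], dr=[[0,0,0],[0,0,0],[0,0,0],[0,0,0],[0,0,0],[0,0,0],[0,0,0],[0,0,0]], jaw=[0,0,0,0,0,0,0,0])

```text
time: 47.05
tool_pos: [0.5511, 0.3563, 0.3137]
tool_rot: [-3.137, 0.002, 1.605]
contact_force: [-0.2, -1.0, 0.5]
opening: 0.0002
grip_force: 0.0
```

Emit:
apply_moves(delta_pos=[[0,0,0],[0,0,-0.06],[0,0,-0.12],[0,0,-0.18],[0,0,-0.25],[0,0,-0.31],[0,0,-0.355],[0,0,-0.355]], dr=[[0,0,0],[0,0,0],[0,0,0],[0,0,0],[0,0,0],[0,0,0],[0,0,0],[0,0,0]], jaw=[0,0,0,0,0,0,0,0])

```text
time: 47.72
tool_pos: [0.5501, 0.3525, 0.1697]
tool_rot: [-3.132, 0.004, 1.601]
contact_force: [0.1, -0.0, -0.1]
opening: 0.0001
grip_force: 0.0
```

Emit:
apply_moves(delta_pos=[[0,-0.03,0],[0,-0.06,0],[0,-0.09,0],[0,-0.12,0],[0,-0.15,0.005],[0,-0.18,0.01],[0,-0.21,0.015],[0,-0.245,0.02]], dr=[[0,0,0],[0,0,0],[0,0,0],[0,0,0],[0,0,0],[0,0,0],[0,0,0],[0,0,0]], jaw=[0,0,0,0,0,0,0,0])

```text
time: 48.38
tool_pos: [0.5519, 0.2561, 0.1828]
tool_rot: [-3.141, 0.0, 1.603]
contact_force: [0.5, 2.0, 1.2]
opening: 0.0006
grip_force: 0.9
```

```bash
python3 - <<'E'
from bun import *
p,R0,s=now(); print(p,s["contact_force"])
for t in np.arange(1.57,-.01,-.196):
    y,z=.2197+.11*-np.cos(t)+.028*np.sin(t)+.0095,.07+.11*np.sin(t)+.028*np.cos(t); print(round(t,2),y,z,(np.array([y,z])-p[1:])/.4)
E
```

```text
[0.5519 0.2561 0.1828] [0.5454 1.9657 1.2372]
1.57 0.2571123951839107 0.18002226227040236 [ 0.0024 -0.0069]
1.37 0.2351514091322759 0.1833515801801645 [-0.0525  0.0014]
1.18 0.21296252472951732 0.18234030619880143 [-0.1079 -0.0011]
0.98 0.1913954248080989 0.17702716521780765 [-0.1618 -0.0144]
0.79 0.17127598209855682 0.16761561427432237 [-0.2121 -0.0379]
0.59 0.15337463394054002 0.1544660515352108 [-0.2569 -0.0708]
0.39 0.13837687979097169 0.13808201550700736 [-0.2944 -0.1118]
0.2 0.12685703127341488 0.1190909029477888 [-0.3232 -0.1592]
0.0 0.11925621996259335 0.09821994385335209 [-0.3422 -0.2114]
```

Emit:
apply_moves(delta_pos=[[0,-0.026,0],[0,-0.052,0.001],[0,-0.08,0],[0,-0.108,-0.002],[0,-0.135,-0.008],[0,-0.162,-0.015],[0,-0.187,-0.026],[0,-0.212,-0.038]], dr=[[0,0,0],[0,0,0],[0,0,0],[0,0,0],[0,0,0],[0,0,0],[0,0,0],[0,0,0]], jaw=[0,0,0,0,0,0,0,0])

```text
time: 49.05
tool_pos: [0.5517, 0.1714, 0.1665]
tool_rot: [-3.14, 0.0, 1.603]
contact_force: [1.4, 1.2, 0.3]
opening: 0.0008
grip_force: 0.5
```

Emit:
apply_moves(delta_pos=[[0,-0.022,-0.016],[0,-0.045,-0.033],[0,-0.063,-0.053],[0,-0.082,-0.074],[0,-0.097,-0.098],[0,-0.111,-0.121],[0,-0.12,-0.147],[0,-0.13,-0.173]], dr=[[0,0,0],[0,0,0],[0,0,0],[0,0,0],[0,0,0],[0,0,0],[0,0,0],[0,0,0]], jaw=[0,0,0,0,0,0,0,0])

```text
time: 49.72
tool_pos: [0.5519, 0.1204, 0.097]
tool_rot: [-3.14, -0.0, 1.603]
contact_force: [-8.4, 13.0, 73.9]
opening: 0.0009
grip_force: 41.4
```

Emit:
apply_moves(delta_pos=[[0,0,-0.004],[0,0,-0.008],[0,0,-0.008],[0,0,-0.008]], dr=[[0,0,0],[0,0,0],[0,0,0],[0,0,0]], jaw=[0,0,0,0])

```text
time: 50.05
tool_pos: [0.5519, 0.1207, 0.0978]
tool_rot: [3.141, 0.0, 1.603]
contact_force: [-9.7, -1.4, 28.8]
opening: 0.0005
grip_force: 14.6
```

Emit:
apply_moves(delta_pos=[[0,0,0],[0,0,0.02],[0,0,0.08],[0,0,0.16],[0,0,0.25],[-0.1,-0.05,0.35],[-0.2,-0.1,0.4],[-0.3,-0.1,0.45]], dr=[[0,0,0],[0,0,0],[0,0,0],[0,0,0],[0,0,0],[0,0,0],[0,0,0],[0,0,0]], jaw=[0,0,0,0,0,0,0,0])

```text
time: 50.72
tool_pos: [0.4545, 0.0831, 0.2623]
tool_rot: [-3.14, 0.001, 1.603]
contact_force: [0.5, -0.1, -0.3]
opening: 0.0004
grip_force: 0.0
```

```bash
python3 - <<'E'
from bun import *
p,R0,s=now(); print(p,s["contact_force"],s["time"])
a=eyes.read_camera("scene")[:,:,::-1].copy()
for t,c in((0,(0,255,0)),):
    pts=np.array([[x,.069-.138,z] for x,z in((-.131,.07),(.131,.07),(.131,.098),(-.131,.098))]+[[-.131,-.069,.098],[-.131,.069,.098],[.131,.069,.098],[.131,-.069,.098]])@BR.T+BC
q=proj("scene",pts)
b=cv2.resize(a[120:370,140:440],None,fx=2.4,fy=2.4,interpolation=cv2.INTER_CUBIC)
for u,v in q: cv2.circle(b,(int((u-140+.5)*2.4),int((v-120+.5)*2.4)),2,(0,255,0),-1)
cv2.imwrite("pics/end.png",b); print(b.shape)
E
```

```text
[0.4545 0.0831 0.2623] [ 0.5413 -0.0924 -0.3186] 50.7167
(600, 720, 3)
```

View pics/end.png

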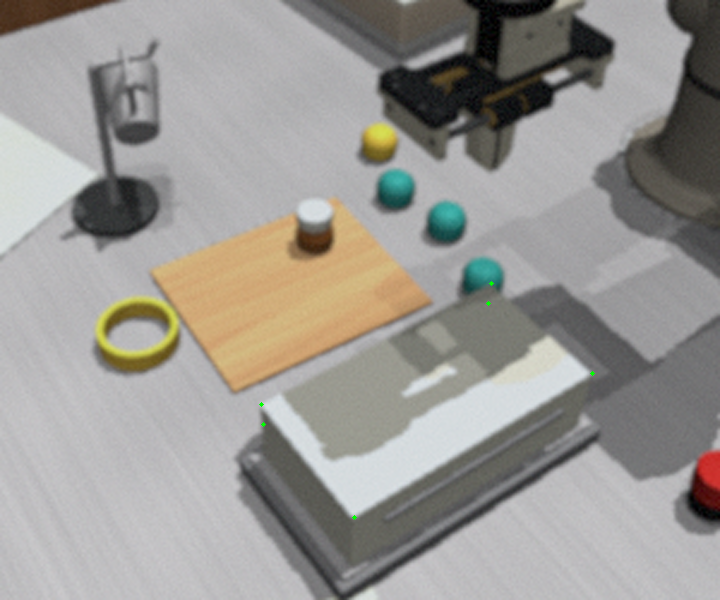

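The lid's corners fall on the projected shut pose (crop (262,405), (490,284), (592,374), (354,517)). The cup hangs on the hook at (135,95), and the jar, tape and stamp have not visibly moved. Handing in.

```bash
python3 -c "
from cell import job
print(job.hand_in())"
```

```text
the job is handed in; nothing more can be done
None
```

I handed the job in at about 51 s of the 200 s limit; the hand-in returned no verdict. The last pictures show both meatballs and all three rolls in their compartments before closing, the lid now shut, the emptied cup hanging on the hook, and the jar, tape and stamp apparently unmoved. The fingertips briefly pressed the lid with about 74 N while closing it; no failure was reported.

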